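# Load the steriliser carrier from the drying rail and draining rack

## Task

Load the steel steriliser carrier: first swing its carrying handle down flat toward you, then lift every steel pot up and off the drying rail and stand it upright in a front compartment of the carrier, one pot to a compartment, and slide every glass plate up out of the white draining rack and stand it fully down in one of the carrier's wire slots, one plate to a slot. When all are loaded, swing the handle up again until it stands upright. Never let a glass plate fall over, and do not knock over or push away the bottle and the swab pot behind.

Things in the scene. Friction and masses are not known exactly. Their poses are not given: they have to be found in the camera images.
- pot1_center (a point): Steel pot, open cylinder 44 mm across, 62 mm tall; point = its centre, half-way up; z up its axis. A hanger strap 18 mm wide on its +x side rises 19 mm above the rim, runs back to 44 mm from the axis and hooks 21 mm down behind the rail's upper bar. It hangs upright: raise it 25 mm or more, then draw it 50 mm along its own -x to be free. 0.1 to 0.2 kg. May be absent (None).
- pot2_center (a point): Steel pot, open cylinder 44 mm across, 62 mm tall; point = its centre, half-way up; z up its axis. A hanger strap 18 mm wide on its +x side rises 19 mm above the rim, runs back to 44 mm from the axis and hooks 21 mm down behind the rail's upper bar. It hangs upright: raise it 25 mm or more, then draw it 50 mm along its own -x to be free. 0.1 to 0.2 kg. May be absent (None).
- pot3_center (a point): Steel pot, open cylinder 44 mm across, 62 mm tall; point = its centre, half-way up; z up its axis. A hanger strap 18 mm wide on its +x side rises 19 mm above the rim, runs back to 44 mm from the axis and hooks 21 mm down behind the rail's upper bar. It hangs upright: raise it 25 mm or more, then draw it 50 mm along its own -x to be free. 0.1 to 0.2 kg. May be absent (None).
- plate1_center (a point): Clear glass plate on edge: 90 mm long (x), 5 mm thick (y), 90 mm tall (z); its top 16 mm is a grey plastic grip strip, 10 mm thick, 90 mm long. Point = plate centre, 45 mm below the top edge. It stands in a draining rack slot, may lean up to 0.1 rad; must rise 45 mm to come clear. 0.1 kg. May be absent (None).
- plate2_center (a point): Clear glass plate on edge: 90 mm long (x), 5 mm thick (y), 90 mm tall (z); its top 16 mm is a grey plastic grip strip, 10 mm thick, 90 mm long. Point = plate centre, 45 mm below the top edge. It stands in a draining rack slot, may lean up to 0.1 rad; must rise 45 mm to come clear. 0.1 kg. May be absent (None).
- plate3_center (a point): Clear glass plate on edge: 90 mm long (x), 5 mm thick (y), 90 mm tall (z); its top 16 mm is a grey plastic grip strip, 10 mm thick, 90 mm long. Point = plate centre, 45 mm below the top edge. It stands in a draining rack slot, may lean up to 0.1 rad; must rise 45 mm to come clear. 0.1 kg. May be absent (None).
- carrier: Loose steel carrier, 1.4 kg, 210 mm (x) by 216 mm (y), walls 26 mm high, floor 5 mm thick. Origin under its centre on the worktop; x away from the robot, y to the left. Three pot compartments in its front half (points cell1 to cell3), three plate slots behind them (points slot1 to slot3), a swinging carrying handle. It may get knocked a few cm aside.
- cell1 (a point): Best place for a pot's axis in the right front compartment, on the carrier floor (x -64, y -70, z 5 mm in the carrier's frame), pot strap pointing to the carrier's +x. Compartment 96 mm (x) by 67 mm (y), dividers 24 mm high; the pot's axis may be 15 mm nearer the front or 40 mm further back. Axes as the carrier's.
- cell2 (a point): Best place for a pot's axis in the middle front compartment, on the carrier floor (x -64, y 0, z 5 mm in the carrier's frame), pot strap pointing to the carrier's +x. Compartment 96 mm (x) by 67 mm (y), dividers 24 mm high; the pot's axis may be 15 mm nearer the front or 40 mm further back. Axes as the carrier's.
- cell3 (a point): Best place for a pot's axis in the left front compartment, on the carrier floor (x -64, y +70, z 5 mm in the carrier's frame), pot strap pointing to the carrier's +x. Compartment 96 mm (x) by 67 mm (y), dividers 24 mm high; the pot's axis may be 15 mm nearer the front or 40 mm further back. Axes as the carrier's.
- slot1 (a point): Middle of the right plate slot, on the carrier floor (x 50, y -48, z 5 mm in the carrier's frame). A plate stands here, length along x, lower edge on the floor. Two pairs of round-topped upright wires, 6 mm thick, tops 48 mm above the floor, 33 mm before and behind this point, leave a 9 mm gap for the plate. Axes as the carrier's.
- slot2 (a point): Middle of the middle plate slot, on the carrier floor (x 50, y 0, z 5 mm in the carrier's frame). A plate stands here, length along x, lower edge on the floor. Two pairs of round-topped upright wires, 6 mm thick, tops 48 mm above the floor, 33 mm before and behind this point, leave a 9 mm gap for the plate. Axes as the carrier's.
- slot3 (a point): Middle of the left plate slot, on the carrier floor (x 50, y +48, z 5 mm in the carrier's frame). A plate stands here, length along x, lower edge on the floor. Two pairs of round-topped upright wires, 6 mm thick, tops 48 mm above the floor, 33 mm before and behind this point, leave a 9 mm gap for the plate. Axes as the carrier's.
- bail (a joint): Angle of the carrier's carrying handle (rad): 0 = lying level toward the robot, grows as it swings up and back; 1.57 = upright, stop at 1.66. It has friction and stays where left (2 to 3 N at the grip moves it). Hinge axis along the carrier's y, 45 mm above the carrier's origin; the grip bar is 140 mm from the axis.
- bail_grip (a point): Middle of the handle's black grip bar, 13 mm thick, 90 mm long along the carrier's y (an 8 mm wire runs on to y = +-114 mm and back to the hinge). At 0 rad it lies 140 mm in front of the hinge axis, 35 mm before the carrier's front wall, 45 mm above the worktop.
- rail: Fixed drying rail, its bars running away from the robot (its -x faces right, its y points at the robot); origin on the worktop under its upper bar (10 mm thick, along y, centre 93 mm high). A lower bar at x = -9 mm, 34 mm high, on which the pots lean. Pots hang on the -x side, about 72 mm apart, undersides 20 mm above the worktop. Posts 108 mm high at y = +-118 mm; base plate 78 by 252 mm, 6 mm thick.
- rack: Fixed white draining rack, its row of slots running away from the robot (its x points left, its y at the robot); 120 mm (x) by 128 mm (y); origin under its centre on the worktop. Three slots at y = -42, 0, +42 mm between upright wires (tops 55 mm above the worktop, at x = +-33 mm); plates stand with their length along x, lower edges 14 mm above the worktop. End walls 33 mm high at x = +-52 mm.
- pill_bottle: Bystander: brown bottle, 42 mm in diameter, 68 mm tall, behind the work; origin at its underside.
- swab_pot: Bystander: clear pot of swabs, 64 mm in diameter, 92 mm tall, behind the work; origin at its underside.
There are look-alikes about, which are no part of the job. What is shaped like the part that bears pot3_center but blue is not meant.

How it is judged:
By the outcome, as a careful person would: the job done as asked, in the order asked, and still so for the second after the job is handed in, with the robot touching nothing.
Of pot1, pot2, pot3 only 2 to 3 are there at a start; the rules pass over those that are not, and their reading is None.
Of plate1, plate2, plate3 only 2 to 3 are there at a start; the rules pass over those that are not, and their reading is None.
At some moment in a run one of carrier may be knocked a few centimetres aside while the robot is not near it.
It also fails if it takes over 210 s, if anything falls off the work surface, if the arm or the gripper's body presses on something with over 40 N, if the wrist force passes 120 N, or if a joint passes its speed limit or range.

## Robot

A 6-joint arm with a two-finger parallel gripper is mounted at the origin on a cart in front of the work surface, level with it; the furniture and walls round the work are solid. World frame = base frame: x ahead of the robot, y to its left, z up, the work surface at z = 0. Lengths are in m, angles in rad, forces in N, time in s.
With the tool pointing down it reaches from about 0.3 to 0.875 m from the base axis. Payload 6.4 kg.
Tool frame: the origin (TCP) lies on the mounting face of the last link; the fingertips stand 173 mm ahead of it and the grasp point (between the pads) lies 155 mm ahead of it (ctrl.grip_point_offset is the distance from the TCP to the grasp point, in m); z points along the fingers, y is the line along which they close (so a half turn about z gives the same grasp; the last joint's range is limited). The gripper opens to 85 mm and grips with 20 to 120 N. Pads are 22 mm wide; open, the fingers measure 114 mm over their backs; the gripper's body (76 mm by 85 mm) begins 54 mm behind the grasp point. The pads swing forward as they close: fully open they stand 13 mm farther back than shut.
Start: joints at [-1.49, 0.181, 1.607, -0, 1.354, -0.206], TCP at [0.163, -0.552, 0.405] pointing down, gripper open.
Joint ranges: [-2.99, 2.99], [-0.89, 2.07], [0.3, 2.58], [-1.14, 4.28], [0, 2.63], [-3.12, 3.12]. Speed limits (rad/s): [2.57, 2.57, 3.01, 3.14, 3.14, 3.14].

## Interface

Orientations are given as a unit quaternion [w, x, y, z].
In Python, from bench import status, imaging, ctrl, models gives the robot as it stands.
- The arm moves only by the tool send_rows, never from a script. Its argument "commands" is a list that holds one entry, the list of rows, each a list of 6 numbers: the shift along the tool's x, y, z normalised to -1 to 1, where 1 is 3 cm, then the turn, a rotation vector about the tool's x, y, z normalised to -1 to 1, where 1 is 0.1 rad. A call has 1 to 8 rows; each row shifts and turns the commanded pose from where the row before left it, along the tool's axes as they then stand; what a row does not reach is not made up. A row lasts 1/12 s, in which the tool goes at most 41.7 mm and 7.16 degrees, less where a joint would pass 70% of its speed; a pose out of reach is approached as far as the arm can. A call with a number of a shift or a turn outside -1 to 1 is refused whole. A call with a gripper value outside its range is refused whole. "jaw" is the opening, from 0 (shut) to 1 (fully open), set as the call begins (left out, the last holds). The fingers move at their own pace and stop on an object; the grip force is fixed at half the most. Time passes only in rows, so rows that do not move let the fingers close. It gives the time, the measured TCP pose, the force, the opening and the grip force at its end, in the units of the state.
- status.get_obs(): the state, without advancing time (a new reading comes with each control period).
- imaging.camera(name): name is "side" or "top" or "wrist"; returns a dict with "image" (480x640x3 uint8, blue, green, red), "depth" (480x640 float32, m along the optical axis (not along the pixel's ray), 0 where there is no reading), "mtx" (3x3 intrinsics, pixels), "pose" (4x4, takes a point from camera to world coordinates). Camera axes: x right, y down, z forward; pixel columns grow to the right and rows downward; lengths in m; the calibration is good to about 2 mm. A picture is of the moment at which its call begins.
- ctrl.hand_in(): hands the job in; it is judged then, once.
Trained networks look in a picture, given as the dict that the camera call returned (one of the last four; its "shot" number tells which), for a name from the list of things; names that differ only in an ending like _2 or _b are one class to them, and where a whole thing is asked for, a point or a joint stands for the part that bears it (a point fixed in the world has none). Each returns a list of dicts, best first, with "confidence" (0 to 1); they miss things now and then, are a little off and sometimes report something else, mostly with a low value. They report only what shows in the picture. A call takes as long as a camera call. They do not tell look-alikes from the thing itself.
- models.recognise(picture, name): "centre" ([column, row] in pixels, amid what is visible of it).
- models.regions_of(picture, name): "region" (480x640 bool, what is visible of it) and "centre" ([column, row] in pixels, amid what is visible of it).
The state is a dict: "time_s": time; "q": joint angles; "dq": joint speeds; "joint_efforts": joint torques, N m; "eef_pos": TCP position; "eef_rot": TCP orientation; "wrist_force": force on the tool from outside, world axes, zero at the start; "torque": the same for the moment, N m; "opening": opening from 0.0 (shut) to 1.0 (fully open); "grasp_force": force on a finger pad.
Only numpy, scipy, OpenCV 4.12 (cv2) and the standard library are available. Lean on these libraries where they do the work, as an engineer would, in place of code of your own. Each camera call takes 0.05 s, during which the arm holds its last target. There are 200 camera calls.

## Working session

There is one attempt and no reset: what is moved stays moved. The work goes in short steps, Python scripts to look and compute and a tool call to move; the robot and the scene stay as the last step left them, time stands still between calls to the robot, and variables do not carry over. Pictures are saved under pics/ and viewed, at most 14 in all, crops included, and the job is handed in when it is done.

Besides the shell and the picture viewer there is one more tool, called after ">>>" by a JSON object that holds its "fn" and its "kwargs". send_rows: Moves the arm, as the interface text tells. Its arguments: {"type":"object","properties":{"commands":{"type":"array"},"jaw":{"type":"number"}},"required":["commands"]}

```bash
ls; mkdir -p pics; cat > h.py <<'E'
import numpy as np, cv2
from bench import status, imaging, ctrl, models
from scipy.spatial.transform import Rotation as R
def w(p,uv,z=None,d=None):
    K=p["mtx"];T=p["pose"];r=np.linalg.inv(K)@[uv[0],uv[1],1.]
    if d is None and z is not None:
        v=T[:3,:3]@r; return T[:3,3]+v*(z-T[2,3])/v[2]
    return T[:3,:3]@(r*d)+T[:3,3]
def cloud(p):
    v,u=np.mgrid[0:480,0:640];K=p["mtx"];d=p["depth"].astype(float)
    X=np.stack([(u-K[0,2])/K[0,0]*d,(v-K[1,2])/K[1,1]*d,d],-1)
    return X@p["pose"][:3,:3].T+p["pose"][:3,3]
def proj(p,X):
    c=np.linalg.inv(p["pose"])@np.r_[X,1]; q=p["mtx"]@c[:3]; return q[:2]/q[2]
def tcp():
    o=status.get_obs(); q=o["eef_rot"]; return np.array(o["eef_pos"]),R.from_quat([q[1],q[2],q[3],q[0]])
E
python3 - <<'E'
from h import *
o=status.get_obs(); print({k:np.round(v,3) for k,v in o.items()})
for n in("top","side","wrist"):
    p=imaging.camera(n); cv2.imwrite(f"pics/{n}0.png",p["image"]); print(n,p["pose"].round(3).tolist(),p["mtx"].round(0).tolist(),p["shot"])
    if n=="wrist": continue
    C=cloud(p)
    for k in("pot1_center","plate1_center","carrier","cell1","slot1","bail_grip","rail","rack","pill_bottle","swab_pot"):
        for r in models.regions_of(p,k):
            m=r["region"]&(p["depth"]>0); 
            if m.sum()==0: continue
            print(k,round(r["confidence"],2),np.round(r["centre"]),m.sum(),np.median(C[m],0).round(3),np.percentile(C[m],2,0).round(3),np.percentile(C[m],98,0).round(3))
E
```

```text
pics
{'time_s': np.float64(0.0), 'q': array([-1.49 ,  0.182,  1.608, -0.   ,  1.354, -0.206]), 'dq': array([-0.001,  0.002, -0.003, -0.001,  0.002, -0.001]), 'joint_efforts': array([-1.0000e-03, -4.4487e+01, -3.5134e+01, -0.0000e+00,  9.0000e-03,
        0.0000e+00]), 'eef_pos': array([ 0.163, -0.551,  0.404]), 'eef_rot': array([-0.001,  0.99 ,  0.143,  0.   ]), 'wrist_force': array([-0.245, -0.531, -0.678]), 'torque': array([-0.021,  0.026,  0.   ]), 'grasp_force': np.float64(0.0), 'opening': np.float64(1.002)}
top [[0.017, -0.998, 0.055, 0.51], [-1.0, -0.018, -0.008, -0.047], [0.009, -0.054, -0.998, 1.033], [0.0, 0.0, 0.0, 1.0]] [[475.0, 0.0, 320.0], [0.0, 475.0, 248.0], [0.0, 0.0, 1.0]] 1
pot1_center 0.65 [261. 255.] 553 [0.541 0.068 0.045] [0.521 0.039 0.006] [0.563 0.1   0.103]
pot1_center 0.55 [264. 222.] 519 [0.616 0.065 0.055] [0.593 0.037 0.022] [0.633 0.096 0.103]
plate1_center 0.75 [465. 262.] 287 [ 0.537 -0.341  0.104] [ 0.532 -0.394  0.021] [ 0.543 -0.302  0.107]
plate1_center 0.74 [272. 151.] 396 [0.763 0.046 0.052] [0.749 0.029 0.01 ] [0.782 0.066 0.072]
plate1_center 
[... 2433 characters left out ...]
 0.011] [0.81  0.148 0.19 ]
rack 0.6 [424. 317.] 918 [ 0.441 -0.363  0.012] [ 0.428 -0.402 -0.001] [ 0.531 -0.289  0.036]
pill_bottle 0.64 [323. 211.] 246 [0.755 0.043 0.029] [0.745 0.028 0.002] [0.775 0.067 0.067]
pill_bottle 0.54 [419. 295.] 1264 [ 0.449 -0.344  0.065] [ 0.444 -0.388  0.016] [ 0.456 -0.301  0.103]
swab_pot 0.77 [378. 222.] 561 [ 0.74  -0.127  0.046] [ 0.553 -0.211  0.004] [ 0.808 -0.092  0.178]
swab_pot 0.57 [344. 265.] 5331 [ 0.551 -0.104  0.009] [ 0.45  -0.217 -0.   ] [0.662 0.007 0.187]
wrist [[0.282, -0.924, -0.257, 0.228], [-0.959, -0.272, -0.075, -0.531], [-0.0, 0.268, -0.963, 0.374], [0.0, 0.0, 0.0, 1.0]] [[339.0, 0.0, 313.0], [0.0, 339.0, 239.0], [0.0, 0.0, 1.0]] 3
```

```bash
python3 - <<'E'
import cv2
a=cv2.imread("pics/top0.png")[100:350,200:520];cv2.imwrite("pics/top0c.png",cv2.resize(a,None,fx=2.4,fy=2.4,interpolation=2))
a=cv2.imread("pics/side0.png")[150:390,200:520];cv2.imwrite("pics/side0c.png",cv2.resize(a,None,fx=2.4,fy=2.4,interpolation=2))
E
```

```text
(no output)
```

View pics/top0c.png

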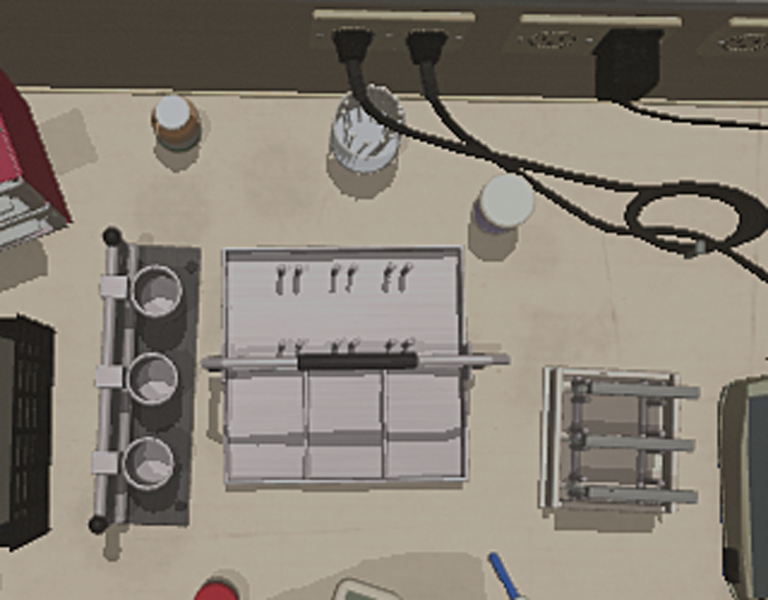

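View pics/side0c.png

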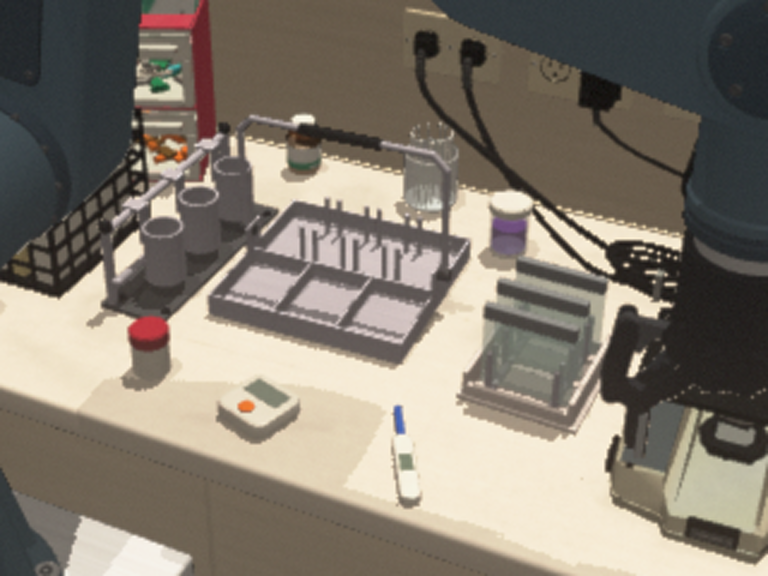

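The pictures show three steel pots (top crop 157,292; 151,378; 148,463), three plates (690,390; 690,442; 690,495), the carrier with its handle upright (358,360), and no blue pot. Next I measure precisely.

```bash
cat >> h.py <<'E'
from scipy.optimize import least_squares
def rect(P,zl,zh,box):
    m=(P[...,2]>zl)&(P[...,2]<zh)&(P[...,0]>box[0])&(P[...,0]<box[1])&(P[...,1]>box[2])&(P[...,1]<box[3])
    Q=P[m]; r=cv2.minAreaRect((Q[:,:2]*1000).astype(np.float32)); return Q,r
def circ(Q,r=None):
    f=lambda c:np.hypot(Q[:,0]-c[0],Q[:,1]-c[1])-(c[2] if r is None else r)
    return least_squares(f,[*np.median(Q[:,:2],0),.021],loss="soft_l1",f_scale=.002).x
def carrier(p,box=(.40,.72,-.26,.03)):
    Q,r=rect(cloud(p),.018,.032,box); (cx,cy),(a,b),t=r
    # carrier yaw small: reduce to +-45deg
    t=(t+45)%90-45; return np.array([cx,cy])/1000,np.deg2rad(t),(a,b),len(Q)
E
python3 - <<'E'
from h import *
p=imaging.camera("top");C=cloud(p)
print("carrier",carrier(p))
Q,r=rect(C,.17,.20,(.5,.62,-.25,.05));print("bar",Q.mean(0).round(4),r,Q[:,2].max())
for x in(.47,.54,.61):
    Q,_=rect(C,.072,.09,(x-.033,x+.04,.03,.085)); c=circ(Q); print("pot",x,c.round(4),len(Q),Q[:,2].max(),Q.min(0).round(3),Q.max(0).round(3))
Q,r=rect(C,.088,.106,(.39,.67,.06,.11));print("bar rail",r,len(Q))
for x in(.45,.495,.537):
    Q,r=rect(C,.09,.115,(x-.02,x+.02,-.43,-.27));print("plate",x,r,len(Q),np.median(Q[:,2]),Q.min(0).round(3),Q.max(0).round(3))
P,Rt=tcp();print(P,Rt.as_matrix().round(3).tolist(),ctrl.grip_point_offset)
E
```

```text
carrier (array([ 0.58101501, -0.12593576]), np.float64(0.01974853998602269), (255.74594116210938, 257.955078125), 890)
bar [ 0.5524 -0.1035  0.1888] ((552.4769287109375, -104.94331359863281), (11.003748893737793, 232.93356323242188), 0.9428832530975342) 0.19567539361771258
pot 0.47 [0.47   0.0611 0.0204] 125 0.08972987585277215 [0.449 0.04  0.072] [0.491 0.084 0.09 ]
pot 0.54 [0.5401 0.0596 0.0204] 120 0.08950870545032952 [0.519 0.038 0.072] [0.561 0.082 0.09 ]
pot 0.61 [0.6136 0.0579 0.0203] 129 0.0888124664000739 [0.593 0.037 0.073] [0.636 0.082 0.089]
bar rail ((538.4432373046875, 92.01779174804688), (21.744260787963867, 250.83584594726562), 88.45287322998047) 821
plate 0.45 ((451.98486328125, -344.0246887207031), (89.00262451171875, 10.11548137664795), 88.12142944335938) 256 0.10415244394670303 [ 0.446 -0.388  0.091] [ 0.458 -0.3    0.108]
plate 0.495 ((493.91015625, -341.8486022949219), (90.79264068603516, 9.93817138671875), 88.26618957519531) 242 0.10405742810482999 [ 0.489 -0.387  0.091] [ 0.5   -0.296  0.109]
plate 0.537 ((537.1655883789062, -346.98284912109375), (90.06393432617188, 10.141222953796387), 88.40752410888672) 245 0.10390797553966336 [ 0.532 -0.392  0.091] [ 0.543 -0.302  0.109]
[ 0.16266083 -0.55152549  0.40469481] [[0.959, 0.283, -0.0], [0.283, -0.959, 0.0], [0.0, -0.0, -1.0]] 0.1547
```

```bash
python3 - <<'E'
s=open('h.py').read()
s=s.replace("box=(.40,.72,-.26,.03)","box=(.435,.675,-.228,.02)")
open('h.py','w').write(s)
E
python3 - <<'E'
from h import *
p=imaging.camera("top");print("carrier",carrier(p))
Q,_=rect(cloud(p),.018,.032,(.435,.675,-.228,.02))
import numpy as np
print(np.percentile(Q,[0,1,5,95,99,100],0).round(4).tolist())
E
```

```text
carrier (array([ 0.55841736, -0.10480704]), np.float64(0.028578032117747232), (210.33250427246094, 216.0691680908203), 867)
[[0.4507, -0.2157, 0.018], [0.4513, -0.2133, 0.0182], [0.4538, -0.2123, 0.0201], [0.6635, 0.0019, 0.0291], [0.6647, 0.004, 0.0306], [0.6652, 0.0045, 0.032]]
```

>>> {"fn": "send_rows", "kwargs": {"commands": [[[0, 0, -0.2, 0, 0, -1], [0, 0, -0.2, 0, 0, -1], [0, 0, -0.2, 0, 0, -1], [0, 0, -0.2, 0, 0, -1], [0, 0, -0.2, 0, 0, -1], [0, 0, -0.2, 0, 0, -1], [0, 0, -0.2, 0, 0, -1], [0, 0, 0, 0, 0, -1]]], "jaw": 0.35}}

```text
time_s: 1.92
eef_pos: [0.1627, -0.5518, 0.4482]
eef_rot: [0.001, 0.855, 0.519, -0.001]
wrist_force: [-0.2, -0.2, -0.4]
opening: 0.35
grasp_force: 0.0
```

>>> {"fn": "send_rows", "kwargs": {"commands": [[[0, 0, 0, 0, 0, -1], [0, 0, 0, 0, 0, -1], [0, 0, 0, 0, 0, -1], [0, 0, 0, 0, 0, -1], [0, 0, 0, 0, 0, -1], [0, 0, 0, 0, 0, -0.1], [0, 0, 0, 0, 0, 0]]]}}

```text
time_s: 2.5
eef_pos: [0.1627, -0.5515, 0.4467]
eef_rot: [-0.0, 0.699, 0.715, 0.0]
wrist_force: [0.3, 0.1, 0.2]
opening: 0.352
grasp_force: 0.0
```

>>> {"fn": "send_rows", "kwargs": {"commands": [[[0.93, 0.81, 0, 0, 0, 0], [0.93, 0.81, 0, 0, 0, 0], [0.93, 0.81, 0, 0, 0, 0], [0.93, 0.81, 0, 0, 0, 0], [0.93, 0.81, 0, 0, 0, 0], [0.93, 0.81, 0, 0, 0, 0], [0.93, 0.81, 0, 0, 0, 0], [0.93, 0.81, 0, 0, 0, 0]]]}}

```text
time_s: 3.17
eef_pos: [0.352, -0.3218, 0.4469]
eef_rot: [0.0, 0.699, 0.715, -0.0]
wrist_force: [0.3, -0.1, -1.2]
opening: 0.347
grasp_force: 0.0
```

>>> {"fn": "send_rows", "kwargs": {"commands": [[[0.93, 0.81, 0, 0, 0, 0], [0.93, 0.81, 0, 0, 0, 0], [0.93, 0.81, 0, 0, 0, 0], [0.93, 0.81, 0, 0, 0, 0], [0.93, 0.81, 0, 0, 0, 0], [0.93, 0.81, 0, 0, 0, 0], [0.93, 0.81, 0, 0, 0, 0], [0, 0, 0, 0, 0, 0]]]}}

```text
time_s: 3.83
eef_pos: [0.5187, -0.1191, 0.4468]
eef_rot: [0.0, 0.697, 0.717, 0.001]
wrist_force: [-1.2, 0.1, -0.7]
opening: 0.349
grasp_force: 0.0
```

>>> {"fn": "send_rows", "kwargs": {"commands": [[[0.49, 0.56, 0, 0, 0, 0], [0, 0.56, 0, 0, 0, 0], [0, 0, 0.9, 0, 0, 0], [0, 0, 0.9, 0, 0, 0], [0, 0, 0.9, 0, 0, 0], [0, 0, 0.86, 0, 0, 0], [0, 0, 0, 0, 0, 0]]]}}

```text
time_s: 4.42
eef_pos: [0.5474, -0.1075, 0.3342]
eef_rot: [-0.005, 0.699, 0.715, -0.002]
wrist_force: [-2.0, 0.7, -1.0]
opening: 0.348
grasp_force: 0.0
```

>>> {"fn": "send_rows", "kwargs": {"commands": [[[0, 0, 0, 0, 0, 0], [0, 0, 0, 0, 0, 0], [0, 0, 0, 0, 0, 0], [0, 0, 0, 0, 0, 0], [0, 0, 0, 0, 0, 0]]], "jaw": 0.0}}

```text
time_s: 4.83
eef_pos: [0.5495, -0.1083, 0.3407]
eef_rot: [0.001, 0.698, 0.716, 0.0]
wrist_force: [0.5, -1.1, -6.3]
opening: 0.129
grasp_force: 58.8
```

>>> {"fn": "send_rows", "kwargs": {"commands": [[[0, -0.44, 0.06, 0, 0, 0], [0, -0.44, 0.06, 0, 0, 0], [0, -0.42, 0.14, 0, 0, 0], [0, -0.42, 0.14, 0, 0, 0], [0, -0.39, 0.22, 0, 0, 0], [0, -0.39, 0.22, 0, 0, 0], [0, -0.33, 0.29, 0, 0, 0], [0, -0.33, 0.29, 0, 0, 0]]]}}

```text
time_s: 5.5
eef_pos: [0.4556, -0.111, 0.3002]
eef_rot: [0.003, 0.698, 0.716, 0.001]
wrist_force: [5.1, 1.9, 2.9]
opening: 0.127
grasp_force: 60.8
```

>>> {"fn": "send_rows", "kwargs": {"commands": [[[0, -0.28, 0.34, 0, 0, 0], [0, -0.28, 0.34, 0, 0, 0], [0, -0.21, 0.39, 0, 0, 0], [0, -0.21, 0.39, 0, 0, 0], [0, -0.13, 0.42, 0, 0, 0], [0, -0.13, 0.42, 0, 0, 0], [0, -0.05, 0.44, 0, 0, 0], [0, -0.05, 0.42, 0, 0, 0]]]}}

```text
time_s: 6.17
eef_pos: [0.4156, -0.1123, 0.204]
eef_rot: [0.002, 0.698, 0.716, 0.001]
wrist_force: [2.6, 4.1, 3.1]
opening: 0.121
grasp_force: 65.2
```

>>> {"fn": "send_rows", "kwargs": {"commands": [[[0, 0, 0, 0, 0, 0], [0, 0, 0, 0, 0, 0]]]}}

```text
time_s: 6.33
eef_pos: [0.4155, -0.1122, 0.2037]
eef_rot: [0.001, 0.698, 0.716, 0.0]
wrist_force: [1.1, 1.2, -0.3]
opening: 0.124
grasp_force: 64.9
```

>>> {"fn": "send_rows", "kwargs": {"commands": [[[0, 0, 0, 0, 0, 0], [0, 0, 0, 0, 0, 0], [0, 0, -0.5, 0, 0, 0], [0, 0, -1, 0, 0, 0], [0, 0, -1, 0, 0, 0], [0, 0, -1, 0, 0, 0], [0, 0, -1, 0, 0, 0], [0, 0, -1, 0, 0, 0]]], "jaw": 0.3}}

```text
time_s: 7.0
eef_pos: [0.414, -0.1114, 0.3696]
eef_rot: [0.0, 0.698, 0.716, -0.0]
wrist_force: [0.3, -0.3, 0.3]
opening: 0.301
grasp_force: 0.0
```

>>> {"fn": "send_rows", "kwargs": {"commands": [[[0.8, 0.28, -0.5, 0, 0, 0], [0.82, 0.28, -0.5, 0, 0, 0], [0.82, 0.28, 0, 0, 0, 0], [0.82, 0.28, 0, 0, 0, 0], [0.82, 0.28, 0, 0, 0, 0], [0.82, 0.28, 0, 0, 0, 0], [0.82, 0.27, 0, 0, 0, 0], [0, 0, 0, 0, 0, 0.48]]], "jaw": 0.68}}

```text
time_s: 7.67
eef_pos: [0.4687, 0.0646, 0.3982]
eef_rot: [-0.0, 0.714, 0.7, 0.001]
wrist_force: [-1.3, 0.6, -0.3]
opening: 0.678
grasp_force: 0.0
```

```bash
python3 - <<'E'
from h import *
P,Rt=tcp();print(P.round(4),Rt.as_matrix().round(3).tolist())
p=imaging.camera("wrist"); C=cloud(p); cv2.imwrite("pics/w1.png",p["image"])
for x in(.47,.54,.61):
    Q,_=rect(C,.072,.09,(x-.033,x+.04,.03,.085)); 
    if len(Q)>20: c=circ(Q,); print("pot",x,c.round(4),len(Q),np.percentile(Q,[1,99],0).round(3).tolist())
p=imaging.camera("top"); C=cloud(p); print(carrier(p))
s=imaging.camera("side");cv2.imwrite("pics/s1.png",cv2.resize(s["image"][150:390,200:520],None,fx=2,fy=2))
E
```

```text
[0.4687 0.0646 0.3982] [[0.019, 1.0, 0.001], [1.0, -0.019, 0.001], [0.001, 0.001, -1.0]]
pot 0.47 [0.4699 0.0644 0.0201] 589 [[0.449, 0.043, 0.072], [0.491, 0.082, 0.083]]
pot 0.54 [0.5397 0.0626 0.0201] 705 [[0.519, 0.041, 0.072], [0.561, 0.083, 0.083]]
pot 0.61 [0.6131 0.0609 0.0202] 949 [[0.592, 0.04, 0.072], [0.635, 0.084, 0.084]]
(array([ 0.55598413, -0.10540754]), np.float64(0.02146106908024133), (211.01219177246094, 215.85133361816406), 973)
```

View pics/w1.png

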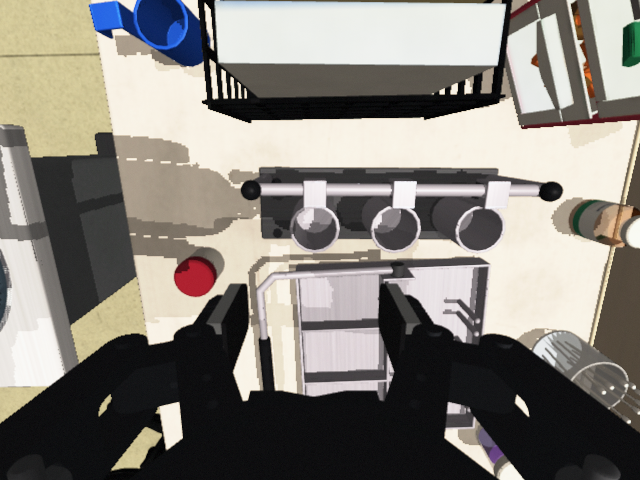

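View pics/s1.png

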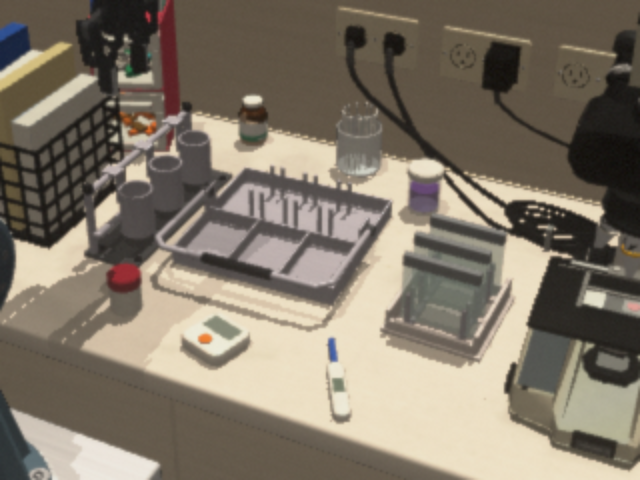

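Wrist view: steel pots hang at (315,225), (395,225), (475,225); the blue look-alike lies at (165,25), far from the rail. The side view shows the handle flat. I take the steel pots.

>>> {"fn": "send_rows", "kwargs": {"commands": [[[-0.07, 0.04, 0.9, 0, 0, 0], [0, 0, 0.9, 0, 0, 0], [0, 0, 0.9, 0, 0, 0], [0, 0, 0.8, 0, 0, 0], [0, 0, 0.8, 0, 0, 0], [0, 0, 0.8, 0, 0, 0], [0, 0, 0.8, 0, 0, 0], [0, 0, 0, 0, 0, 0]]]}}

```text
time_s: 8.48
eef_pos: [0.4672, 0.0586, 0.2167]
eef_rot: [-0.003, 0.715, 0.699, -0.003]
wrist_force: [-1.7, -0.5, -0.6]
opening: 0.683
grasp_force: 0.0
```

>>> {"fn": "send_rows", "kwargs": {"commands": [[[0, 0, 0, 0, 0, 0], [0, 0, 0, 0, 0, 0], [0, 0, 0, 0, 0, 0], [0, 0, 0, 0, 0, 0], [0, 0, 0, 0, 0, 0]]], "jaw": 0.0}}

```text
time_s: 8.9
eef_pos: [0.4702, 0.059, 0.2218]
eef_rot: [0.001, 0.715, 0.699, 0.001]
wrist_force: [0.7, -2.9, -0.2]
opening: 0.503
grasp_force: 61.2
```

>>> {"fn": "send_rows", "kwargs": {"commands": [[[0, 0, -0.5, 0, 0, 0], [0, 0, -0.6, 0, 0, 0], [0, 0, -0.6, 0, 0, 0], [-0.8, 0, 0, 0, 0, 0], [-0.8, 0, 0, 0, 0, 0], [-0.8, 0, 0, 0, 0, 0], [0, 0, -1, 0, 0, 0], [0, 0, -0.6, 0, 0, 0]]]}}

```text
time_s: 9.57
eef_pos: [0.468, -0.0137, 0.321]
eef_rot: [0.0, 0.716, 0.698, 0.0]
wrist_force: [1.1, -0.9, -0.9]
opening: 0.505
grasp_force: 62.3
```

```bash
python3 - <<'E'
from h import *
P,Rt=tcp();print(P.round(4),Rt.as_matrix().round(3).tolist())
s=imaging.camera("side");cv2.imwrite("pics/s2.png",cv2.resize(s["image"][150:390,180:420],None,fx=2,fy=2))
E
```

```text
[ 0.468  -0.0137  0.321 ] [[0.024, 1.0, 0.0], [1.0, -0.024, 0.0], [0.0, 0.0, -1.0]]
```

View pics/s2.png

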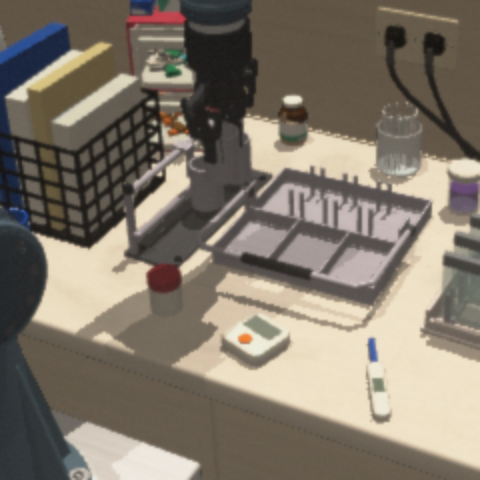

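>>> {"fn": "send_rows", "kwargs": {"commands": [[[0, 0, 0, 0, 0, 1], [0, 0, 0, 0, 0, 1], [0, 0, 0, 0, 0, 1], [0, 0, 0, 0, 0, 1], [0, 0, 0, 0, 0, 1], [0, 0, 0, 0, 0, 1], [0, 0, 0, 0, 0, 1], [0, 0, 0, 0, 0, 1]]]}}

```text
time_s: 10.28
eef_pos: [0.468, -0.0124, 0.3197]
eef_rot: [0.0, 0.932, 0.364, 0.0]
wrist_force: [-0.3, -0.7, -1.1]
opening: 0.51
grasp_force: 62.3
```

>>> {"fn": "send_rows", "kwargs": {"commands": [[[0, 0, 0, 0, 0, 1], [0, 0, 0, 0, 0, 1], [0, 0, 0, 0, 0, 1], [0, 0, 0, 0, 0, 1], [0, 0, 0, 0, 0, 1], [0, 0, 0, 0, 0, 1], [0, 0, 0, 0, 0, 1], [0, 0, 0, 0, 0, 0.25]]]}}

```text
time_s: 10.95
eef_pos: [0.468, -0.0123, 0.3197]
eef_rot: [-0.0, 1.0, 0.01, 0.0]
wrist_force: [0.5, -0.3, -1.6]
opening: 0.506
grasp_force: 62.3
```

>>> {"fn": "send_rows", "kwargs": {"commands": [[[0.5, 0.48, 0, 0, 0, 0], [0.48, 0.47, 0, 0, 0, 0], [0, 0, 0, 0, 0, 0]]]}}

```text
time_s: 11.2
eef_pos: [0.5001, -0.0421, 0.3205]
eef_rot: [0.001, 1.0, 0.012, 0.002]
wrist_force: [-0.2, 0.6, -1.7]
opening: 0.509
grasp_force: 62.3
```

```bash
python3 - <<'E'
from h import *
P,Rt=tcp();print(P.round(4),Rt.as_matrix().round(3).tolist())
s=imaging.camera("side");cv2.imwrite("pics/s3.png",cv2.resize(s["image"][150:390,180:420],None,fx=2,fy=2))
p=imaging.camera("top");print(carrier(p))
E
```

```text
[ 0.5001 -0.0421  0.3205] [[1.0, 0.023, 0.004], [0.023, -1.0, -0.002], [0.004, 0.002, -1.0]]
(array([ 0.55571252, -0.10548051]), np.float64(0.031582803954872576), (209.26065063476562, 214.9621124267578), 600)
```

View pics/s3.png

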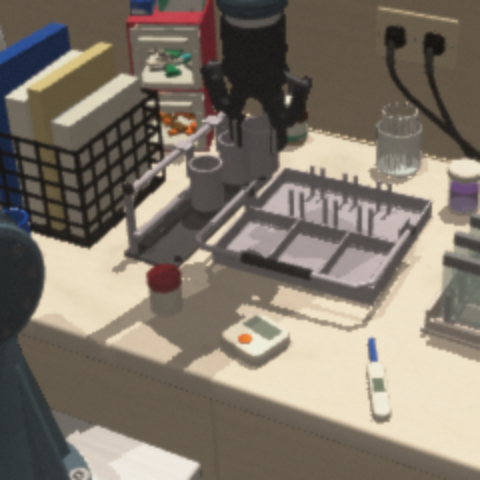

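The pot is in the gripper at (262,150), the other two still hang. I lower it into the left compartment.

>>> {"fn": "send_rows", "kwargs": {"commands": [[[0, 0, 0.7, 0, 0, 0], [0, 0, 0.8, 0, 0, 0], [0, 0, 0.8, 0, 0, 0], [0, 0, 0.7, 0, 0, 0], [0, 0, 0.4, 0, 0, 0], [0, 0, 0.3, 0, 0, 0], [0, 0, 0, 0, 0, 0]]]}}

```text
time_s: 11.88
eef_pos: [0.4975, -0.0398, 0.2075]
eef_rot: [-0.0, 1.0, 0.012, -0.001]
wrist_force: [0.5, 0.6, -1.9]
opening: 0.507
grasp_force: 62.3
```

>>> {"fn": "send_rows", "kwargs": {"commands": [[[0, 0, 0, 0, 0, 0], [0, 0, 0, 0, 0, 0], [0, 0, 0, 0, 0, 0], [0, 0, 0, 0, 0, 0]]], "jaw": 0.62}}

```text
time_s: 12.22
eef_pos: [0.4984, -0.0405, 0.2093]
eef_rot: [0.0, 1.0, 0.012, 0.001]
wrist_force: [0.2, 0.6, 0.3]
opening: 0.62
grasp_force: 0.0
```

>>> {"fn": "send_rows", "kwargs": {"commands": [[[0, 0, -0.5, 0, 0, 0], [0, 0, -0.9, 0, 0, 0], [0, 0, -0.9, 0, 0, 0], [0, 0, -0.9, 0, 0, 0], [0, 0, -0.9, 0, 0, 0], [0, 0, -0.9, 0, 0, 0], [0, 0, -0.9, 0, 0, 0], [0, 0, 0, 0, 0, 0]]]}}

```text
time_s: 12.88
eef_pos: [0.4996, -0.0409, 0.3921]
eef_rot: [0.002, 1.0, 0.012, 0.005]
wrist_force: [0.2, -0.3, 0.5]
opening: 0.618
grasp_force: 0.0
```

>>> {"fn": "send_rows", "kwargs": {"commands": [[[0, 0, 0, 0, 0, -1], [0, 0, 0, 0, 0, -1], [0, 0, 0, 0, 0, -1], [0, 0, 0, 0, 0, -1], [0, 0, 0, 0, 0, -1], [0, 0, 0, 0, 0, -1], [0, 0, 0, 0, 0, -1], [0, 0, 0, 0, 0, -1]]], "jaw": 0.68}}

```text
time_s: 13.55
eef_pos: [0.4979, -0.0404, 0.3855]
eef_rot: [0.0, 0.915, 0.403, 0.0]
wrist_force: [-0.3, -0.7, 0.2]
opening: 0.68
grasp_force: 0.0
```

>>> {"fn": "send_rows", "kwargs": {"commands": [[[0, 0, 0, 0, 0, -1], [0, 0, 0, 0, 0, -1], [0, 0, 0, 0, 0, -1], [0, 0, 0, 0, 0, -1], [0, 0, 0, 0, 0, -1], [0, 0, 0, 0, 0, -1], [0, 0, 0, 0, 0, -1], [0, 0, 0, 0, 0, -0.25]]]}}

```text
time_s: 14.22
eef_pos: [0.4979, -0.0404, 0.3855]
eef_rot: [0.0, 0.713, 0.701, 0.0]
wrist_force: [-0.6, 0.2, 0.0]
opening: 0.682
grasp_force: 0.0
```

>>> {"fn": "send_rows", "kwargs": {"commands": [[[0.86, 0.33, 0, 0, 0, 0], [0.86, 0.33, 0, 0, 0, 0], [0.86, 0.33, 0, 0, 0, 0], [0.85, 0.32, 0, 0, 0, 0], [0, 0, 0, 0, 0, 0], [0, 0, 0, 0, 0, 0]]]}}

```text
time_s: 14.72
eef_pos: [0.5396, 0.0626, 0.3853]
eef_rot: [-0.0, 0.714, 0.7, -0.0]
wrist_force: [-0.4, -0.3, 0.2]
opening: 0.678
grasp_force: 0.0
```

>>> {"fn": "send_rows", "kwargs": {"commands": [[[0, 0, 0.9, 0, 0, 0], [0, 0, 0.9, 0, 0, 0], [0, 0, 0.9, 0, 0, 0], [0, 0, 0.8, 0, 0, 0], [0, 0, 0.8, 0, 0, 0], [0, 0, 0.8, 0, 0, 0], [0, 0, 0.37, 0, 0, 0], [0, 0, 0, 0, 0, 0]]]}}

```text
time_s: 15.38
eef_pos: [0.538, 0.0607, 0.2187]
eef_rot: [-0.002, 0.715, 0.699, -0.002]
wrist_force: [-0.7, -0.0, -0.1]
opening: 0.685
grasp_force: 0.0
```

>>> {"fn": "send_rows", "kwargs": {"commands": [[[0, 0, 0, 0, 0, 0], [0, 0, 0, 0, 0, 0], [0, 0, 0, 0, 0, 0], [0, 0, 0, 0, 0, 0], [0, 0, 0, 0, 0, 0]]], "jaw": 0.0}}

```text
time_s: 15.8
eef_pos: [0.5402, 0.0612, 0.2226]
eef_rot: [0.001, 0.715, 0.699, 0.001]
wrist_force: [1.0, -2.9, -0.1]
opening: 0.505
grasp_force: 61.2
```

>>> {"fn": "send_rows", "kwargs": {"commands": [[[0, 0, -0.5, 0, 0, 0], [0, 0, -0.6, 0, 0, 0], [0, 0, -0.6, 0, 0, 0], [-0.8, 0, 0, 0, 0, 0], [-0.8, 0, 0, 0, 0, 0], [-0.8, 0, 0, 0, 0, 0], [0, 0, -1, 0, 0, 0], [0, 0, -0.6, 0, 0, 0]]]}}

```text
time_s: 16.47
eef_pos: [0.538, -0.0115, 0.3216]
eef_rot: [-0.0, 0.716, 0.698, 0.0]
wrist_force: [0.8, 0.1, -0.3]
opening: 0.506
grasp_force: 62.2
```

>>> {"fn": "send_rows", "kwargs": {"commands": [[[0, 0, 0, 0, 0, 1], [0, 0, 0, 0, 0, 1], [0, 0, 0, 0, 0, 1], [0, 0, 0, 0, 0, 1], [0, 0, 0, 0, 0, 1], [0, 0, 0, 0, 0, 1], [0, 0, 0, 0, 0, 1], [0, 0, 0, 0, 0, 1]]]}}

```text
time_s: 17.13
eef_pos: [0.538, -0.0101, 0.3207]
eef_rot: [-0.0, 0.932, 0.363, 0.0]
wrist_force: [-1.0, 0.1, -1.2]
opening: 0.501
grasp_force: 62.2
```

>>> {"fn": "send_rows", "kwargs": {"commands": [[[0, 0, 0, 0, 0, 1], [0, 0, 0, 0, 0, 1], [0, 0, 0, 0, 0, 1], [0, 0, 0, 0, 0, 1], [0, 0, 0, 0, 0, 1], [0, 0, 0, 0, 0, 1], [0, 0, 0, 0, 0, 1], [0, 0, 0, 0, 0, 0.2]]]}}

```text
time_s: 17.8
eef_pos: [0.538, -0.0101, 0.3207]
eef_rot: [-0.0, 1.0, 0.013, 0.0]
wrist_force: [1.1, -0.1, -1.7]
opening: 0.507
grasp_force: 62.2
```

```bash
python3 - <<'E'
from h import *
P,Rt=tcp();print(P.round(4),Rt.as_matrix().round(3).tolist())
p=imaging.camera("top");print(carrier(p))
Q,_=rect(cloud(p),.058,.072,(.44,.55,-.09,.01)); print("pot3",circ(Q,.0205).round(4),len(Q))
E
```

```text
[ 0.538  -0.0101  0.3207] [[1.0, 0.025, 0.001], [0.025, -1.0, 0.0], [0.001, -0.0, -1.0]]
(array([ 0.55595459, -0.10544231]), np.float64(0.020975239837789022), (210.87210083007812, 215.89682006835938), 715)
pot3 [ 0.5047 -0.0419  0.021 ] 5
```

>>> {"fn": "send_rows", "kwargs": {"commands": [[[-0.18, 0.77, 0, 0, 0, 0], [-0.18, 0.77, 0, 0, 0, 0], [-0.18, 0.77, 0, 0, 0, 0], [-0.18, 0.77, 0, 0, 0, 0], [-0.19, 0.76, 0, 0, 0, 0], [-0.19, 0.76, 0, 0, 0, 0], [-0.19, 0.76, 0, 0, 0, 0], [0, 0, 0, 0, 0, 0]]]}}

```text
time_s: 18.52
eef_pos: [0.5035, -0.1756, 0.3209]
eef_rot: [0.001, 1.0, 0.014, 0.0]
wrist_force: [-0.6, -0.6, -1.8]
opening: 0.506
grasp_force: 62.2
```

>>> {"fn": "send_rows", "kwargs": {"commands": [[[0, 0, 0.7, 0, 0, 0], [0, 0, 0.8, 0, 0, 0], [0, 0, 0.8, 0, 0, 0], [0, 0, 0.7, 0, 0, 0], [0, 0, 0.4, 0, 0, 0], [0, 0, 0.34, 0, 0, 0], [0, 0, 0, 0, 0, 0]]]}}

```text
time_s: 19.1
eef_pos: [0.5044, -0.1721, 0.208]
eef_rot: [-0.0, 1.0, 0.015, -0.0]
wrist_force: [-0.1, -0.2, -1.2]
opening: 0.505
grasp_force: 63.5
```

>>> {"fn": "send_rows", "kwargs": {"commands": [[[0, 0, 0, 0, 0, 0], [0, 0, 0, 0, 0, 0], [0, 0, 0, 0, 0, 0], [0, 0, 0, 0, 0, 0]]], "jaw": 0.62}}

```text
time_s: 19.43
eef_pos: [0.5043, -0.1724, 0.2088]
eef_rot: [0.0, 1.0, 0.015, 0.001]
wrist_force: [-0.3, 0.4, 0.7]
opening: 0.618
grasp_force: 0.0
```

>>> {"fn": "send_rows", "kwargs": {"commands": [[[0, 0, -0.5, 0, 0, 0], [0, 0, -0.9, 0, 0, 0], [0, 0, -0.9, 0, 0, 0], [0, 0, -0.9, 0, 0, 0], [0, 0, -0.9, 0, 0, 0], [0, 0, -0.9, 0, 0, 0], [0, 0, -0.9, 0, 0, 0], [0, 0, 0, 0, 0, 0]]]}}

```text
time_s: 20.1
eef_pos: [0.5054, -0.173, 0.3918]
eef_rot: [0.003, 1.0, 0.015, 0.005]
wrist_force: [1.1, -0.2, 1.1]
opening: 0.614
grasp_force: 0.0
```

>>> {"fn": "send_rows", "kwargs": {"commands": [[[0, 0, 0, 0, 0, -1], [0, 0, 0, 0, 0, -1], [0, 0, 0, 0, 0, -1], [0, 0, 0, 0, 0, -1], [0, 0, 0, 0, 0, -1], [0, 0, 0, 0, 0, -1], [0, 0, 0, 0, 0, -1], [0, 0, 0, 0, 0, -1]]], "jaw": 0.68}}

```text
time_s: 20.77
eef_pos: [0.5039, -0.1722, 0.3851]
eef_rot: [0.0, 0.914, 0.405, 0.0]
wrist_force: [0.3, -0.8, -0.2]
opening: 0.683
grasp_force: 0.0
```

>>> {"fn": "send_rows", "kwargs": {"commands": [[[0, 0, 0, 0, 0, -1], [0, 0, 0, 0, 0, -1], [0, 0, 0, 0, 0, -1], [0, 0, 0, 0, 0, -1], [0, 0, 0, 0, 0, -1], [0, 0, 0, 0, 0, -1], [0, 0, 0, 0, 0, -1], [0, 0, 0, 0, 0, -0.2]]]}}

```text
time_s: 21.43
eef_pos: [0.5039, -0.1723, 0.3851]
eef_rot: [0.0, 0.713, 0.701, 0.0]
wrist_force: [-0.2, 0.5, 1.0]
opening: 0.681
grasp_force: 0.0
```

>>> {"fn": "send_rows", "kwargs": {"commands": [[[0.87, 0.39, 0, 0, 0, 0], [0.87, 0.39, 0, 0, 0, 0], [0.87, 0.39, 0, 0, 0, 0], [0.87, 0.39, 0, 0, 0, 0], [0.87, 0.39, 0, 0, 0, 0], [0.87, 0.39, 0, 0, 0, 0], [0.87, 0.39, 0, 0, 0, 0], [0.87, 0.39, 0, 0, 0, 0]]]}}

```text
time_s: 22.1
eef_pos: [0.6025, 0.0358, 0.3851]
eef_rot: [0.0, 0.716, 0.698, 0.0]
wrist_force: [0.3, -0.1, 0.2]
opening: 0.677
grasp_force: 0.0
```

>>> {"fn": "send_rows", "kwargs": {"commands": [[[0.87, 0.39, 0, 0, 0, 0], [0, 0, 0, 0, 0, 0], [0, 0, 0, 0, 0, 0], [0, 0, 0, 0, 0, 0]]]}}

```text
time_s: 22.43
eef_pos: [0.6142, 0.0601, 0.3848]
eef_rot: [-0.0, 0.715, 0.699, -0.0]
wrist_force: [-0.1, -0.2, -0.2]
opening: 0.677
grasp_force: 0.0
```

>>> {"fn": "send_rows", "kwargs": {"commands": [[[0, 0, 0.9, 0, 0, 0], [0, 0, 0.9, 0, 0, 0], [0, 0, 0.9, 0, 0, 0], [0, 0, 0.8, 0, 0, 0], [0, 0, 0.8, 0, 0, 0], [0, 0, 0.8, 0, 0, 0], [0, 0, 0.36, 0, 0, 0], [0, 0, 0, 0, 0, 0]]]}}

```text
time_s: 23.1
eef_pos: [0.6128, 0.0592, 0.2184]
eef_rot: [-0.002, 0.716, 0.699, -0.002]
wrist_force: [-0.6, 0.2, -1.1]
opening: 0.681
grasp_force: 0.0
```

>>> {"fn": "send_rows", "kwargs": {"commands": [[[0, 0, 0, 0, 0, 0], [0, 0, 0, 0, 0, 0], [0, 0, 0, 0, 0, 0], [0, 0, 0, 0, 0, 0], [0, 0, 0, 0, 0, 0]]], "jaw": 0.0}}

```text
time_s: 23.52
eef_pos: [0.6151, 0.0598, 0.2229]
eef_rot: [0.001, 0.715, 0.699, 0.001]
wrist_force: [0.7, -3.9, 0.5]
opening: 0.505
grasp_force: 61.2
```

>>> {"fn": "send_rows", "kwargs": {"commands": [[[0, 0, -0.5, 0, 0, 0], [0, 0, -0.6, 0, 0, 0], [0, 0, -0.6, 0, 0, 0], [-0.8, 0, 0, 0, 0, 0], [-0.8, 0, 0, 0, 0, 0], [-0.8, 0, 0, 0, 0, 0], [0, 0, -1, 0, 0, 0], [0, 0, -0.6, 0, 0, 0]]]}}

```text
time_s: 24.18
eef_pos: [0.6128, -0.0129, 0.3216]
eef_rot: [-0.0, 0.716, 0.699, 0.0]
wrist_force: [1.2, 1.0, 0.2]
opening: 0.507
grasp_force: 62.1
```

>>> {"fn": "send_rows", "kwargs": {"commands": [[[0, 0, 0, 0, 0, 1], [0, 0, 0, 0, 0, 1], [0, 0, 0, 0, 0, 1], [0, 0, 0, 0, 0, 1], [0, 0, 0, 0, 0, 1], [0, 0, 0, 0, 0, 1], [0, 0, 0, 0, 0, 1], [0, 0, 0, 0, 0, 1]]]}}

```text
time_s: 24.85
eef_pos: [0.6129, -0.0114, 0.3208]
eef_rot: [-0.0, 0.932, 0.364, 0.0]
wrist_force: [0.5, 0.4, -1.5]
opening: 0.505
grasp_force: 62.1
```

>>> {"fn": "send_rows", "kwargs": {"commands": [[[0, 0, 0, 0, 0, 1], [0, 0, 0, 0, 0, 1], [0, 0, 0, 0, 0, 1], [0, 0, 0, 0, 0, 1], [0, 0, 0, 0, 0, 1], [0, 0, 0, 0, 0, 1], [0, 0, 0, 0, 0, 1], [0, 0, 0, 0, 0, 0.25]]]}}

```text
time_s: 25.52
eef_pos: [0.6129, -0.0113, 0.3208]
eef_rot: [-0.0, 1.0, 0.009, 0.0]
wrist_force: [0.2, -0.4, -1.7]
opening: 0.505
grasp_force: 62.1
```

```bash
python3 - <<'E'
from h import *
P,Rt=tcp();print(P.round(4),Rt.as_matrix().round(3).tolist())
p=imaging.camera("top");print(carrier(p))
cv2.imwrite("pics/t4.png",cv2.resize(p["image"][130:320,220:420],None,fx=3,fy=3))
E
```

```text
[ 0.6129 -0.0113  0.3208] [[1.0, 0.019, 0.001], [0.019, -1.0, 0.001], [0.001, -0.001, -1.0]]
(array([ 0.55554871, -0.1049865 ]), np.float64(0.03296683004803534), (209.41925048828125, 216.84613037109375), 789)
```

View pics/t4.png

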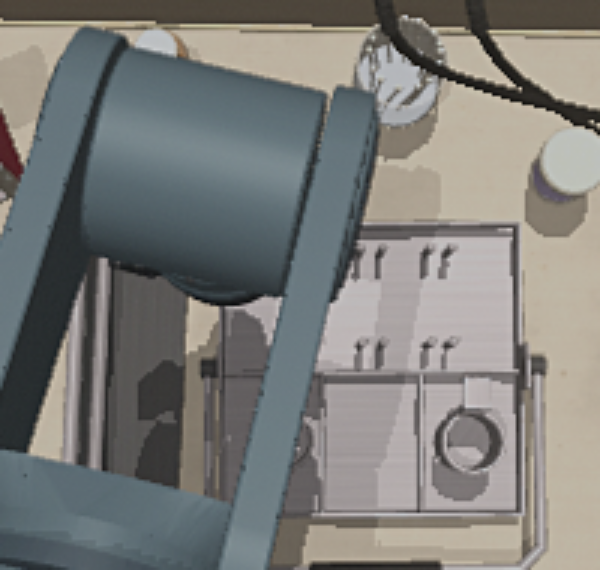

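>>> {"fn": "send_rows", "kwargs": {"commands": [[[-0.73, 0.52, 0, 0, 0, 0], [-0.73, 0.52, 0, 0, 0, 0], [-0.73, 0.52, 0, 0, 0, 0], [-0.73, 0.52, 0, 0, 0, 0], [-0.72, 0.52, 0, 0, 0, 0], [-0.72, 0.51, 0, 0, 0, 0], [0, 0, 0, 0, 0, 0], [0, 0, 0, 0, 0, 0]]]}}

```text
time_s: 26.23
eef_pos: [0.4838, -0.1086, 0.3209]
eef_rot: [-0.0, 1.0, 0.011, 0.001]
wrist_force: [0.8, 0.1, -1.2]
opening: 0.506
grasp_force: 62.1
```

>>> {"fn": "send_rows", "kwargs": {"commands": [[[0, 0, 0.7, 0, 0, 0], [0, 0, 0.8, 0, 0, 0], [0, 0, 0.8, 0, 0, 0], [0, 0, 0.7, 0, 0, 0], [0, 0, 0.4, 0, 0, 0], [0, 0, 0.34, 0, 0, 0], [0, 0, 0, 0, 0, 0]]]}}

```text
time_s: 26.82
eef_pos: [0.4852, -0.1074, 0.2077]
eef_rot: [-0.0, 1.0, 0.012, 0.0]
wrist_force: [0.3, -0.4, -1.4]
opening: 0.51
grasp_force: 63.8
```

>>> {"fn": "send_rows", "kwargs": {"commands": [[[0, 0, 0, 0, 0, 0], [0, 0, 0, 0, 0, 0], [0, 0, 0, 0, 0, 0], [0, 0, 0, 0, 0, 0]]], "jaw": 0.59}}

```text
time_s: 27.15
eef_pos: [0.4847, -0.1081, 0.2086]
eef_rot: [0.0, 1.0, 0.012, 0.001]
wrist_force: [0.1, 0.0, -0.0]
opening: 0.589
grasp_force: 0.0
```

>>> {"fn": "send_rows", "kwargs": {"commands": [[[0, 0, -0.5, 0, 0, 0], [0, 0, -0.9, 0, 0, 0], [0, 0, -0.9, 0, 0, 0], [0, 0, -0.9, 0, 0, 0], [0, 0, -0.9, 0, 0, 0], [0, 0, -0.9, 0, 0, 0], [0, 0, -0.9, 0, 0, 0], [0, 0, 0, 0, 0, 0]]]}}

```text
time_s: 27.82
eef_pos: [0.4858, -0.1088, 0.3915]
eef_rot: [0.002, 1.0, 0.012, 0.005]
wrist_force: [1.0, 0.1, 0.4]
opening: 0.589
grasp_force: 0.0
```

>>> {"fn": "send_rows", "kwargs": {"commands": [[[0, 0, 0, 0, 0, -1], [0, 0, 0, 0, 0, -1], [0, 0, 0, 0, 0, -1], [0, 0, 0, 0, 0, -1], [0, 0, 0, 0, 0, -1], [0, 0, 0, 0, 0, -1], [0, 0, 0, 0, 0, -1], [0, 0, 0, 0, 0, -1]]], "jaw": 0.3}}

```text
time_s: 28.48
eef_pos: [0.4842, -0.1081, 0.385]
eef_rot: [0.0, 0.915, 0.403, 0.0]
wrist_force: [-0.2, -0.1, 0.5]
opening: 0.302
grasp_force: 0.0
```

>>> {"fn": "send_rows", "kwargs": {"commands": [[[0, 0, 0, 0, 0, -1], [0, 0, 0, 0, 0, -1], [0, 0, 0, 0, 0, -1], [0, 0, 0, 0, 0, -1], [0, 0, 0, 0, 0, -1], [0, 0, 0, 0, 0, -1], [0, 0, 0, 0, 0, -1], [0, 0, 0, 0, 0, -0.2]]]}}

```text
time_s: 29.15
eef_pos: [0.4842, -0.1081, 0.3851]
eef_rot: [0.0, 0.715, 0.699, 0.0]
wrist_force: [0.1, -0.3, -0.3]
opening: 0.302
grasp_force: 0.0
```

>>> {"fn": "send_rows", "kwargs": {"commands": [[[-0.88, 0.22, 0, 0, 0, 0], [-0.88, 0.22, 0, 0, 0, 0], [-0.88, 0.22, 0, 0, 0, 0], [-0.88, 0.22, 0, 0, 0, 0], [-0.88, 0.22, 0, 0, 0, 0], [-0.88, 0.22, 0, 0, 0, 0], [-0.88, 0.21, 0, 0, 0, 0], [-0.88, 0.21, 0, 0, 0, 0]]]}}

```text
time_s: 29.82
eef_pos: [0.5309, -0.322, 0.3849]
eef_rot: [-0.0, 0.717, 0.697, 0.0]
wrist_force: [-0.0, 0.4, 1.9]
opening: 0.3
grasp_force: 0.0
```

>>> {"fn": "send_rows", "kwargs": {"commands": [[[-0.88, 0.21, 0, 0, 0, 0], [0, 0, 0, 0, 0, 0], [0, 0, 0, 0, 0, 0], [0, 0, 0, 0, 0, 0]]]}}

```text
time_s: 30.15
eef_pos: [0.5362, -0.3468, 0.3846]
eef_rot: [-0.001, 0.717, 0.697, 0.0]
wrist_force: [0.3, 0.3, -1.3]
opening: 0.3
grasp_force: 0.0
```

```bash
python3 - <<'E'
from h import *
P,Rt=tcp();print(P.round(4),Rt.as_matrix().round(3).tolist())
for n in("wrist","top","side"):
  p=imaging.camera(n); C=cloud(p)
  cv2.imwrite(f"pics/{n}5.png",p["image"])
  for x in(.45,.495,.537):
    Q,r=rect(C,.095,.112,(x-.018,x+.018,-.43,-.27))
    if len(Q)>20: print(n,"plate",x,np.round(r[0],1),np.round(r[1],1),round(r[2],1),len(Q),np.percentile(Q[:,2],[2,50,98]).round(4))
  if n=="top":
    print(carrier(p))
a=cv2.imread("pics/top5.png")[160:320,250:430];b=cv2.imread("pics/wrist5.png")
cv2.imwrite("pics/m5.png",np.hstack([cv2.resize(a,(405,360)),cv2.resize(b,(384,360))]))
E
```

```text
[ 0.5362 -0.3468  0.3846] [[0.028, 1.0, -0.001], [1.0, -0.028, 0.001], [0.001, -0.001, -1.0]]
wrist plate 0.45 [ 452.2 -342.3] [89.4 10.6] 88.3 1802 [0.0956 0.104  0.1057]
wrist plate 0.495 [ 493.9 -339.8] [89.6 10.4] 88.2 1645 [0.0968 0.1041 0.1057]
wrist plate 0.537 [ 537.4 -344. ] [89.   9.6] 88.2 1470 [0.1023 0.1042 0.1058]
top plate 0.45 [ 452.6 -323.2] [48.1 10. ] 88.3 118 [0.0976 0.1038 0.1072]
top plate 0.495 [ 494.  -336.9] [80.3 10. ] 88.3 203 [0.1002 0.1042 0.1076]
top plate 0.537 [ 537.2 -346.3] [90.6 10.1] 88.4 244 [0.0972 0.1039 0.1077]
(array([ 0.55592297, -0.10505778]), np.float64(0.022252429478752975), (210.7784881591797, 215.52481079101562), 1025)
side plate 0.45 [ 449.8 -344.3] [90.  15.7] 87.0 210 [0.0953 0.1008 0.1047]
side plate 0.495 [ 493.1 -341.8] [88.6 19.1] 88.9 197 [0.0953 0.1009 0.1048]
side plate 0.537 [ 535.1 -345.3] [90.9 15.7] 86.1 185 [0.0956 0.1008 0.1044]
```

View pics/m5.png

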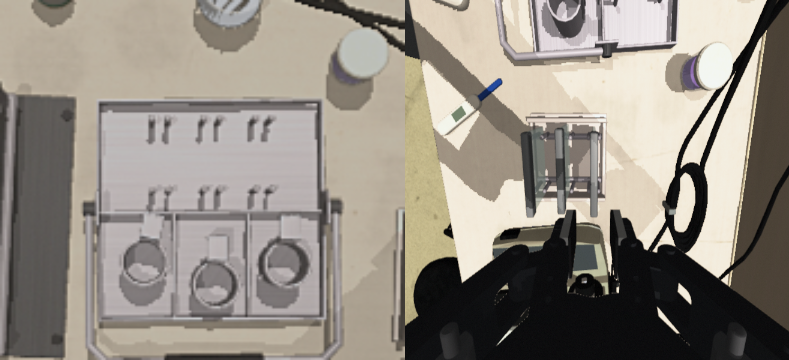

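The three pots stand in their compartments (145,262), (213,285), (283,262), and the plates are at (530,170), (562,165), (593,165) in the wrist view. One quick check of the clearance to the device on the right, and of the wire tops.

```bash
python3 - <<'E'
from h import *
p=imaging.camera("top"); C=cloud(p)
m=(C[...,1]<-.40)&(C[...,0]>.38)&(C[...,0]<.66)&(C[...,2]>.04)&(C[...,2]<.3)
Q=C[m];print(len(Q),np.percentile(Q,[1,50,99],0).round(3).tolist() if len(Q) else 0, Q[:,1].max() if len(Q) else 0)
c,t,_,_=carrier(p); t=.0218
Q,_=rect(C,.035,.062,(.56,.67,-.19,-.02))
L=(Q[:,:2]-c)@np.array([[np.cos(t),-np.sin(t)],[np.sin(t),np.cos(t)]])*1000
from scipy.cluster.hierarchy import fcluster,linkage
k=fcluster(linkage(L),5,'distance')
for i in set(k):
    print(i,(k==i).sum(),L[k==i].mean(0).round(1),Q[k==i][:,2].max().round(4))
E
```

```text
2793 [[0.383, -0.66, 0.048], [0.442, -0.494, 0.135], [0.646, -0.457, 0.209]] -0.4551538951344829
1 6 [16.2 41. ] 0.0555
2 7 [16.3 55.9] 0.0545
3 7 [16.1  8.2] 0.0557
4 9 [16.4 -7.2] 0.0545
5 10 [ 17.1 -54.7] 0.0543
6 8 [ 16.4 -38.9] 0.0553
7 10 [ 82.6 -39.6] 0.0516
8 10 [ 82.1 -54.5] 0.0541
9 10 [82.3 41.2] 0.0534
10 10 [81.8 56.2] 0.0543
11 10 [82.1 -6.4] 0.0561
12 9 [82.2  8.1] 0.0558
```

>>> {"fn": "send_rows", "kwargs": {"commands": [[[0.05, 0.04, 0.8, 0, 0, 0], [0, 0, 0.8, 0, 0, 0], [0, 0, 0.4, 0, 0, 0], [0, 0, 0, 0, 0, 0]]]}}

```text
time_s: 30.68
eef_pos: [0.5368, -0.3443, 0.3217]
eef_rot: [-0.003, 0.716, 0.698, -0.0]
wrist_force: [0.0, -0.3, -0.7]
opening: 0.298
grasp_force: 0.0
```

>>> {"fn": "send_rows", "kwargs": {"commands": [[[0, 0, 0.8, 0, 0, 0], [0, 0, 0.8, 0, 0, 0], [0, 0, 0.5, 0, 0, 0], [0, 0, 0.35, 0, 0, 0], [0, 0, 0, 0, 0, 0], [0, 0, 0, 0, 0, 0]]]}}

```text
time_s: 31.18
eef_pos: [0.5379, -0.3459, 0.2524]
eef_rot: [0.0, 0.717, 0.698, 0.0]
wrist_force: [-0.3, 0.1, 0.8]
opening: 0.299
grasp_force: 0.0
```

>>> {"fn": "send_rows", "kwargs": {"commands": [[[0, 0, 0, 0, 0, 0], [0, 0, 0, 0, 0, 0], [0, 0, 0, 0, 0, 0], [0, 0, 0, 0, 0, 0], [0, 0, 0, 0, 0, 0]]], "jaw": 0.0}}

```text
time_s: 31.6
eef_pos: [0.5382, -0.3463, 0.2536]
eef_rot: [0.002, 0.717, 0.697, 0.0]
wrist_force: [-0.9, 0.2, 6.7]
opening: 0.104
grasp_force: 60.4
```

>>> {"fn": "send_rows", "kwargs": {"commands": [[[0, 0, -0.4, 0, 0, 0], [0, 0, -0.6, 0, 0, 0], [0, 0, -0.8, 0, 0, 0], [0, 0, -0.8, 0, 0, 0], [0, 0, -0.8, 0, 0, 0], [0, 0, -0.6, 0, 0, 0], [0, 0, 0, 0, 0, 0], [0, 0, 0, 0, 0, 0]]]}}

```text
time_s: 32.27
eef_pos: [0.5377, -0.3458, 0.3732]
eef_rot: [0.001, 0.717, 0.698, 0.0]
wrist_force: [-0.9, -0.7, -1.4]
opening: 0.102
grasp_force: 59.5
```

>>> {"fn": "send_rows", "kwargs": {"commands": [[[0, 0, 0, 0, 0, 1], [0, 0, 0, 0, 0, 1], [0, 0, 0, 0, 0, 1], [0, 0, 0, 0, 0, 1], [0, 0, 0, 0, 0, 1], [0, 0, 0, 0, 0, 1], [0, 0, 0, 0, 0, 1], [0, 0, 0, 0, 0, 1]]]}}

```text
time_s: 32.93
eef_pos: [0.5371, -0.3453, 0.3692]
eef_rot: [-0.002, 0.933, 0.361, -0.001]
wrist_force: [-0.6, -0.5, -1.3]
opening: 0.103
grasp_force: 59.4
```

>>> {"fn": "send_rows", "kwargs": {"commands": [[[0, 0, 0, 0, 0, 1], [0, 0, 0, 0, 0, 1], [0, 0, 0, 0, 0, 1], [0, 0, 0, 0, 0, 1], [0, 0, 0, 0, 0, 1], [0, 0, 0, 0, 0, 1], [0, 0, 0, 0, 0, 1], [0, 0, 0, 0, 0, 0.22]]]}}

```text
time_s: 33.6
eef_pos: [0.5371, -0.3453, 0.3693]
eef_rot: [-0.001, 1.0, 0.009, -0.001]
wrist_force: [0.8, 0.1, -1.1]
opening: 0.107
grasp_force: 59.4
```

>>> {"fn": "send_rows", "kwargs": {"commands": [[[0.31, -0.8, 0, 0, 0, 0], [0.31, -0.8, 0, 0, 0, 0], [0.31, -0.8, 0, 0, 0, 0], [0.31, -0.8, 0, 0, 0, 0], [0.31, -0.8, 0, 0, 0, 0], [0.3, -0.8, 0, 0, 0, 0], [0.3, -0.8, 0, 0, 0, 0], [0.3, -0.8, 0, 0, 0, 0]]]}}

```text
time_s: 34.27
eef_pos: [0.6068, -0.1508, 0.3701]
eef_rot: [-0.001, 1.0, 0.012, -0.001]
wrist_force: [0.1, 0.6, -0.9]
opening: 0.104
grasp_force: 59.4
```

>>> {"fn": "send_rows", "kwargs": {"commands": [[[0, 0, 0, 0, 0, 0], [0, 0, 0, 0, 0, 0], [0, 0, 0, 0, 0, 0]]]}}

```text
time_s: 34.52
eef_pos: [0.6066, -0.1523, 0.3707]
eef_rot: [-0.0, 1.0, 0.012, -0.001]
wrist_force: [-0.8, -1.0, -1.1]
opening: 0.103
grasp_force: 59.4
```

```bash
python3 - <<'E'
from h import *
P,Rt=tcp();print(P.round(4),Rt.as_matrix().round(3).tolist())
p=imaging.camera("wrist"); C=cloud(p); cv2.imwrite("pics/w6.png",p["image"])
M=Rt.as_matrix()
T=(C-P)@M  # tool frame
W=C
m=(W[...,2]>.038)&(W[...,2]<.062)&(W[...,0]>.56)&(W[...,0]<.68)&(W[...,1]>-.2)&(W[...,1]<0)
from scipy.cluster.hierarchy import fcluster,linkage
L=T[m][:,:2]*1000; print(len(L))
if len(L)>5 and len(L)<6000:
  k=fcluster(linkage(L),4,'distance')
  for i in set(k):
    if (k==i).sum()>8:
      top=W[m][k==i][:,2]; s=L[k==i]; print((k==i).sum(),((s.min(0)+s.max(0))/2).round(1),s.mean(0).round(1),W[m][k==i].mean(0).round(4))
p=imaging.camera("top"); print(carrier(p))
E
```

```text
[ 0.6066 -0.1523  0.3707] [[1.0, 0.023, -0.002], [0.023, -1.0, 0.0], [-0.002, -0.0, -1.0]]
639
76 [ -31.6 -105.4] [ -31.1 -104.5] [ 0.5725 -0.0484  0.048 ]
70 [-32.  -90.4] [-30.9 -89.7] [ 0.573  -0.0633  0.0482]
64 [-31.4 -57.3] [-30.8 -57. ] [ 0.574  -0.0959  0.0486]
62 [-31.7 -42.6] [-30.8 -42.3] [ 0.5742 -0.1106  0.0486]
49 [34.1  4.7] [34.6  4.9] [ 0.6408 -0.1563  0.0508]
49 [34.1 -9.7] [34.5 -9.6] [ 0.6403 -0.1418  0.0509]
76 [  33.8 -105.3] [  34.1 -104.4] [ 0.6377 -0.047   0.0489]
73 [ 33.9 -90.9] [ 34.2 -89.7] [ 0.6382 -0.0617  0.0488]
62 [ 34.  -57.6] [ 34.3 -57. ] [ 0.639  -0.0945  0.0492]
58 [ 34.  -42.7] [ 34.4 -42.1] [ 0.6395 -0.1093  0.05  ]
(array([ 0.55514984, -0.10548043]), np.float64(0.01972525605183591), (208.90530395507812, 215.91404724121094), 626)
```

View pics/w6.png

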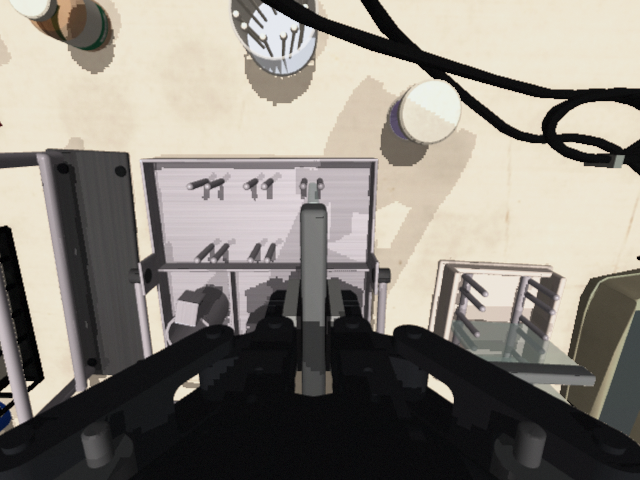

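```bash
python3 - <<'E'
from h import *
P,Rt=tcp();M=Rt.as_matrix()
p=imaging.camera("wrist"); T=((cloud(p)-P)@M)*1000
m=(abs(T[...,1])<15)&(T[...,2]>140)&(T[...,2]<152)&(T[...,0]<60)&(T[...,0]>12)&(p["depth"]>0)
Q=T[m];print("strip",len(Q),np.percentile(Q,[1,50,99],0).round(1).tolist())
for x0 in(15,25,35,42):
    q=Q[(Q[:,0]>x0)&(Q[:,0]<x0+8)]; print(x0,np.percentile(q[:,1],[2,98]).round(1) if len(q) else 0)
for z in range(155,245,12):
    m=(abs(T[...,1])<20)&(T[...,2]>z)&(T[...,2]<z+12)&(T[...,0]<60)&(T[...,0]>20); q=T[m]
    if len(q): print(z,len(q),np.percentile(q[:,1],[5,50,95]).round(1),q[:,0].mean().round(0))
s=imaging.camera("side"); cv2.imwrite("pics/s7.png",cv2.resize(s["image"][150:390,260:500],None,fx=2.5,fy=2.5,interpolation=2))
C=cloud(s)
for x in(.45,.495):
    Q,r=rect(C,.085,.112,(x-.018,x+.018,-.43,-.27)); print(x,len(Q),r)
E
```

```text
strip 2314 [[12.4, -5.7, 148.0], [29.9, -0.7, 149.5], [45.4, 4.0, 151.5]]
15 [-5.6  3.9]
25 [-5.5  3.8]
35 [-5.8  4.1]
42 [-5.4  3.7]
155 104 [-5.2 -1.1  3.2] 45.0
167 49 [-3.1 -1.1  1.1] 45.0
179 42 [-3.3 -1.1  0.8] 46.0
191 31 [-3.5 -1.1  0.9] 46.0
203 26 [-3.2 -1.4  0.8] 46.0
215 23 [-3.3 -1.1  0.6] 46.0
227 16 [-3.5 -1.4  0.6] 46.0
0.45 330 ((449.71282958984375, -344.18878173828125), (91.18407440185547, 14.302705764770508), 89.52593994140625)
0.495 317 ((490.87493896484375, -342.07781982421875), (90.38003540039062, 16.874969482421875), 89.80411529541016)
```

View pics/s7.png

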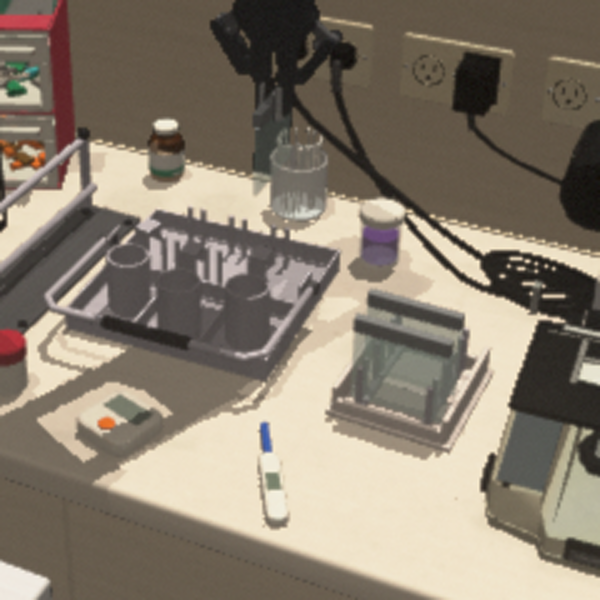

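The held plate hangs vertical, at tool y -1.1 mm against the slot centre at -2.3 mm; the other two plates still stand in the rack (side view 405,335 and 415,310). I shift 1.2 mm and insert.

>>> {"fn": "send_rows", "kwargs": {"commands": [[[0.03, -0.04, 0.5, 0, 0, 0], [0, 0, 0.7, 0, 0, 0], [0, 0, 0.7, 0, 0, 0], [0, 0, 0.4, 0, 0, 0], [0, 0, 0.2, 0, 0, 0], [0, 0, 0, 0, 0, 0], [0, 0, 0, 0, 0, 0]]]}}

```text
time_s: 35.3
eef_pos: [0.608, -0.1514, 0.2972]
eef_rot: [0.0, 1.0, 0.011, 0.0]
wrist_force: [0.2, 0.1, -0.9]
opening: 0.103
grasp_force: 59.4
```

>>> {"fn": "send_rows", "kwargs": {"commands": [[[0, 0, 0.2, 0, 0, 0], [0, 0, 0.2, 0, 0, 0], [0, 0, 0.2, 0, 0, 0], [0, 0, 0, 0, 0, 0]]]}}

```text
time_s: 35.63
eef_pos: [0.6073, -0.1507, 0.2773]
eef_rot: [-0.0, 1.0, 0.011, -0.001]
wrist_force: [-1.3, -0.3, -1.8]
opening: 0.103
grasp_force: 59.4
```

>>> {"fn": "send_rows", "kwargs": {"commands": [[[0, 0, 0.3, 0, 0, 0], [0, 0, 0.3, 0, 0, 0], [0, 0, 0.3, 0, 0, 0], [0, 0, 0.15, 0, 0, 0], [0, 0, 0.03, 0, 0, 0], [0, 0, 0, 0, 0, 0]]]}}

```text
time_s: 36.13
eef_pos: [0.6077, -0.1509, 0.2456]
eef_rot: [-0.0, 1.0, 0.011, -0.0]
wrist_force: [0.4, 0.3, -0.3]
opening: 0.101
grasp_force: 59.4
```

>>> {"fn": "send_rows", "kwargs": {"commands": [[[0, 0, 0, 0, 0, 0], [0, 0, 0, 0, 0, 0], [0, 0, 0, 0, 0, 0], [0, 0, 0, 0, 0, 0]]], "jaw": 0.25}}

```text
time_s: 36.47
eef_pos: [0.6079, -0.151, 0.2467]
eef_rot: [0.0, 1.0, 0.011, 0.0]
wrist_force: [0.1, 0.2, 0.3]
opening: 0.252
grasp_force: 0.0
```

>>> {"fn": "send_rows", "kwargs": {"commands": [[[0, 0, -0.3, 0, 0, 0], [0, 0, -0.6, 0, 0, 0], [0, 0, -0.8, 0, 0, 0], [0, 0, -0.9, 0, 0, 0], [0, 0, -0.9, 0, 0, 0], [0, 0, -0.7, 0, 0, 0], [0, 0, -0.3, 0, 0, 0], [0, 0, 0, 0, 0, 0]]]}}

```text
time_s: 37.13
eef_pos: [0.6084, -0.1512, 0.3849]
eef_rot: [0.001, 1.0, 0.011, 0.003]
wrist_force: [0.4, -0.1, -0.3]
opening: 0.247
grasp_force: 0.0
```

>>> {"fn": "send_rows", "kwargs": {"commands": [[[0, 0, 0, 0, 0, -1], [0, 0, 0, 0, 0, -1], [0, 0, 0, 0, 0, -1], [0, 0, 0, 0, 0, -1], [0, 0, 0, 0, 0, -1], [0, 0, 0, 0, 0, -1], [0, 0, 0, 0, 0, -1], [0, 0, 0, 0, 0, -1]]], "jaw": 0.3}}

```text
time_s: 37.8
eef_pos: [0.6073, -0.1508, 0.3791]
eef_rot: [-0.001, 0.916, 0.402, -0.001]
wrist_force: [-0.4, -0.3, -0.3]
opening: 0.304
grasp_force: 0.0
```

>>> {"fn": "send_rows", "kwargs": {"commands": [[[0, 0, 0, 0, 0, -1], [0, 0, 0, 0, 0, -1], [0, 0, 0, 0, 0, -1], [0, 0, 0, 0, 0, -1], [0, 0, 0, 0, 0, -1], [0, 0, 0, 0, 0, -1], [0, 0, 0, 0, 0, -1], [0, 0, 0, 0, 0, -0.15]]]}}

```text
time_s: 38.47
eef_pos: [0.6073, -0.1508, 0.3792]
eef_rot: [-0.002, 0.718, 0.696, -0.001]
wrist_force: [0.4, -0.2, -0.5]
opening: 0.296
grasp_force: 0.0
```

```bash
python3 - <<'E'
from h import *
P,Rt=tcp();print(P.round(4),Rt.as_matrix().round(3).tolist())
p=imaging.camera("side"); C=cloud(p)
Q,r=rect(C,.075,.115,(.55,.67,-.18,-.12));print("slot1 strip",len(Q),r,np.percentile(Q[:,2],[1,50,99]).round(3))
for x in(.45,.495):
    Q,r=rect(C,.085,.112,(x-.018,x+.018,-.43,-.27)); print(x,len(Q),r)
E
```

```text
[ 0.6073 -0.1508  0.3792] [[0.03, 1.0, -0.003], [1.0, -0.03, 0.001], [0.001, -0.003, -1.0]]
slot1 strip 151 ((606.6871337890625, -150.5126953125), (97.25259399414062, 12.703075408935547), 1.7748087644577026) [0.075 0.091 0.096]
0.45 330 ((450.0102233886719, -343.81243896484375), (91.2010269165039, 15.697218894958496), 87.85848236083984)
0.495 316 ((491.4461669921875, -341.8876953125), (88.57286834716797, 15.556628227233887), 89.30008697509766)
```

>>> {"fn": "send_rows", "kwargs": {"commands": [[[-0.81, -0.45, 0, 0, 0, 0], [-0.81, -0.45, 0, 0, 0, 0], [-0.81, -0.45, 0, 0, 0, 0], [-0.81, -0.45, 0, 0, 0, 0], [-0.8, -0.45, 0, 0, 0, 0], [-0.8, -0.45, 0, 0, 0, 0], [-0.8, -0.45, 0, 0, 0, 0], [-0.81, -0.44, 0, 0, 0, 0]]]}}

```text
time_s: 39.18
eef_pos: [0.4925, -0.3415, 0.3803]
eef_rot: [-0.001, 0.72, 0.694, 0.0]
wrist_force: [-0.1, 0.1, -0.9]
opening: 0.301
grasp_force: 0.0
```

>>> {"fn": "send_rows", "kwargs": {"commands": [[[0, 0, 0, 0, 0, 0], [0, 0, 0.6, 0, 0, 0], [0, 0, 0.9, 0, 0, 0], [0, 0, 0.9, 0, 0, 0], [0, 0, 0.6, 0, 0, 0], [0, 0, 0, 0, 0, 0], [0, 0, 0, 0, 0, 0]]]}}

```text
time_s: 39.77
eef_pos: [0.4933, -0.34, 0.2899]
eef_rot: [-0.002, 0.72, 0.694, 0.0]
wrist_force: [-0.2, -0.9, 0.6]
opening: 0.297
grasp_force: 0.0
```

>>> {"fn": "send_rows", "kwargs": {"commands": [[[0, 0, 0.5, 0, 0, 0], [0, 0, 0.5, 0, 0, 0], [0, 0, 0.25, 0, 0, 0], [0, 0, 0, 0, 0, 0], [0, 0, 0, 0, 0, 0]]]}}

```text
time_s: 40.18
eef_pos: [0.4939, -0.3408, 0.2547]
eef_rot: [0.0, 0.719, 0.695, 0.0]
wrist_force: [0.7, -0.1, 0.5]
opening: 0.3
grasp_force: 0.0
```

>>> {"fn": "send_rows", "kwargs": {"commands": [[[0, 0, 0, 0, 0, 0], [0, 0, 0, 0, 0, 0], [0, 0, 0, 0, 0, 0], [0, 0, 0, 0, 0, 0], [0, 0, 0, 0, 0, 0]]], "jaw": 0.0}}

```text
time_s: 40.6
eef_pos: [0.4941, -0.3412, 0.2553]
eef_rot: [0.001, 0.719, 0.695, 0.0]
wrist_force: [-0.1, 0.1, 6.5]
opening: 0.104
grasp_force: 61.3
```

>>> {"fn": "send_rows", "kwargs": {"commands": [[[0, 0, -0.4, 0, 0, 0], [0, 0, -0.6, 0, 0, 0], [0, 0, -0.8, 0, 0, 0], [0, 0, -0.8, 0, 0, 0], [0, 0, -0.8, 0, 0, 0], [0, 0, -0.6, 0, 0, 0], [0, 0, 0, 0, 0, 0]]]}}

```text
time_s: 41.18
eef_pos: [0.4944, -0.3414, 0.3792]
eef_rot: [0.004, 0.719, 0.695, -0.0]
wrist_force: [0.7, -0.3, 0.2]
opening: 0.103
grasp_force: 60.4
```

>>> {"fn": "send_rows", "kwargs": {"commands": [[[0, 0, 0, 0, 0, 1], [0, 0, 0, 0, 0, 1], [0, 0, 0, 0, 0, 1], [0, 0, 0, 0, 0, 1], [0, 0, 0, 0, 0, 1], [0, 0, 0, 0, 0, 1], [0, 0, 0, 0, 0, 1], [0, 0, 0, 0, 0, 1]]]}}

```text
time_s: 41.85
eef_pos: [0.4932, -0.3404, 0.3725]
eef_rot: [-0.001, 0.934, 0.358, -0.0]
wrist_force: [-0.6, 0.2, -1.3]
opening: 0.1
grasp_force: 60.3
```

>>> {"fn": "send_rows", "kwargs": {"commands": [[[0, 0, 0, 0, 0, 1], [0, 0, 0, 0, 0, 1], [0, 0, 0, 0, 0, 1], [0, 0, 0, 0, 0, 1], [0, 0, 0, 0, 0, 1], [0, 0, 0, 0, 0, 1], [0, 0, 0, 0, 0, 1], [0, 0, 0, 0, 0, 0.12]]]}}

```text
time_s: 42.52
eef_pos: [0.4932, -0.3404, 0.3726]
eef_rot: [-0.001, 1.0, 0.011, -0.001]
wrist_force: [0.3, 0.1, -1.6]
opening: 0.104
grasp_force: 60.3
```

>>> {"fn": "send_rows", "kwargs": {"commands": [[[0.44, -0.87, 0, 0, 0, 0], [0.44, -0.87, 0, 0, 0, 0], [0.44, -0.87, 0, 0, 0, 0], [0.44, -0.87, 0, 0, 0, 0], [0.44, -0.87, 0, 0, 0, 0], [0.44, -0.87, 0, 0, 0, 0], [0.44, -0.87, 0, 0, 0, 0], [0.44, -0.87, 0, 0, 0, 0]]]}}

```text
time_s: 43.18
eef_pos: [0.5941, -0.1279, 0.373]
eef_rot: [-0.0, 1.0, 0.014, -0.001]
wrist_force: [0.5, -0.3, -1.3]
opening: 0.102
grasp_force: 60.3
```

>>> {"fn": "send_rows", "kwargs": {"commands": [[[0.44, -0.87, 0, 0, 0, 0], [0, 0, 0, 0, 0, 0], [0, 0, 0, 0, 0, 0], [0, 0, 0, 0, 0, 0]]]}}

```text
time_s: 43.52
eef_pos: [0.6062, -0.103, 0.3731]
eef_rot: [0.0, 1.0, 0.013, -0.001]
wrist_force: [-0.1, -0.3, -1.3]
opening: 0.105
grasp_force: 60.3
```

```bash
cat >> h.py <<'E'
from scipy.cluster.hierarchy import fcluster,linkage
def wirecheck():
    P,Rt=tcp();M=Rt.as_matrix();print("tcp",P.round(4),"yaw",np.arctan2(M[1,0],M[0,0]).round(4))
    p=imaging.camera("wrist"); C=cloud(p); T=(C-P)@M*1000
    m=(abs(T[...,1])<20)&(T[...,2]>165)&(T[...,2]<238)&(T[...,0]<60)&(T[...,0]>20); q=T[m]
    if len(q): print("plate",len(q),np.percentile(q[:,1],[5,50,95]).round(1),"end x",np.percentile(q[:,0],95).round(1))
    m=(T[...,1]<15)&(abs(T[...,2]-149)<6)&(T[...,1]>-15)&(T[...,0]>12)&(T[...,0]<60); q=T[m]; print("strip",np.percentile(q,[2,50,98],0).round(1).tolist())
    m=(C[...,2]>.038)&(C[...,2]<.062)&(abs(T[...,0])<60)&(abs(T[...,1])<130)&(C[...,2]<.07)
    L=T[m][:,:2]; print(len(L))
    if 5<len(L)<8000:
        k=fcluster(linkage(L),4,'distance')
        for i in set(k):
            s=L[k==i]
            if 20<len(s)<400: print(len(s),((s.min(0)+s.max(0))/2).round(1),s.mean(0).round(1))
    t=imaging.camera("top"); print(carrier(t))
E
python3 -c "
from h import *
wirecheck()"
```

```text
tcp [ 0.6062 -0.103   0.3731] yaw 0.0269
plate 196 [-3.2 -1.1  1.1] end x 45.2
strip [[12.7, -5.6, 149.8], [29.5, -1.1, 151.1], [44.6, 3.8, 153.2]]
1787
61 [-32.4 -41.4] [-31.7 -41.1]
65 [-32.5 -56.4] [-31.7 -55.9]
56 [ 33.1 -41.3] [ 33.6 -40.9]
57 [ 33.1 -56. ] [ 33.6 -55.5]
49 [33.1 -8.2] [33.5 -8.3]
48 [33.   6.4] [33.6  6.4]
(array([ 0.54506329, -0.07016823]), np.float64(-0.3624247990589214), (218.2615509033203, 163.65794372558594), 383)
```

>>> {"fn": "send_rows", "kwargs": {"commands": [[[0.02, 0, 0.5, 0, 0, 0], [0, 0, 0.7, 0, 0, 0], [0, 0, 0.7, 0, 0, 0], [0, 0, 0.5, 0, 0, 0], [0, 0, 0.2, 0, 0, 0], [0, 0, 0, 0, 0, 0], [0, 0, 0, 0, 0, 0]]]}}

```text
time_s: 44.2
eef_pos: [0.6071, -0.1037, 0.2962]
eef_rot: [0.0, 1.0, 0.012, 0.0]
wrist_force: [-0.0, -0.5, -0.7]
opening: 0.1
grasp_force: 60.3
```

>>> {"fn": "send_rows", "kwargs": {"commands": [[[0, 0, 0.2, 0, 0, 0], [0, 0, 0.2, 0, 0, 0], [0, 0, 0.2, 0, 0, 0], [0, 0, 0, 0, 0, 0]]]}}

```text
time_s: 44.53
eef_pos: [0.6066, -0.1027, 0.2765]
eef_rot: [-0.0, 1.0, 0.012, -0.001]
wrist_force: [-0.8, 0.2, -0.2]
opening: 0.104
grasp_force: 60.3
```

>>> {"fn": "send_rows", "kwargs": {"commands": [[[0, 0, 0.3, 0, 0, 0], [0, 0, 0.3, 0, 0, 0], [0, 0, 0.25, 0, 0, 0], [0, 0, 0.13, 0, 0, 0], [0, 0, 0.04, 0, 0, 0], [0, 0, 0, 0, 0, 0]]]}}

```text
time_s: 45.03
eef_pos: [0.6071, -0.1029, 0.2467]
eef_rot: [-0.0, 1.0, 0.012, -0.0]
wrist_force: [0.4, 0.4, -0.8]
opening: 0.095
grasp_force: 60.3
```

>>> {"fn": "send_rows", "kwargs": {"commands": [[[0, 0, 0, 0, 0, 0], [0, 0, 0, 0, 0, 0], [0, 0, 0, 0, 0, 0], [0, 0, 0, 0, 0, 0]]], "jaw": 0.25}}

```text
time_s: 45.37
eef_pos: [0.6072, -0.1029, 0.2474]
eef_rot: [0.0, 1.0, 0.012, 0.0]
wrist_force: [-0.4, -0.2, -0.3]
opening: 0.253
grasp_force: 0.0
```

>>> {"fn": "send_rows", "kwargs": {"commands": [[[0, 0, -0.3, 0, 0, 0], [0, 0, -0.6, 0, 0, 0], [0, 0, -0.8, 0, 0, 0], [0, 0, -0.9, 0, 0, 0], [0, 0, -0.9, 0, 0, 0], [0, 0, -0.7, 0, 0, 0], [0, 0, -0.3, 0, 0, 0], [0, 0, 0, 0, 0, 0]]]}}

```text
time_s: 46.03
eef_pos: [0.6078, -0.1031, 0.3858]
eef_rot: [0.001, 1.0, 0.012, 0.003]
wrist_force: [-0.8, -0.0, 0.2]
opening: 0.254
grasp_force: 0.0
```

>>> {"fn": "send_rows", "kwargs": {"commands": [[[0, 0, 0, 0, 0, -1], [0, 0, 0, 0, 0, -1], [0, 0, 0, 0, 0, -1], [0, 0, 0, 0, 0, -1], [0, 0, 0, 0, 0, -1], [0, 0, 0, 0, 0, -1], [0, 0, 0, 0, 0, -1], [0, 0, 0, 0, 0, -1]]], "jaw": 0.3}}

```text
time_s: 46.7
eef_pos: [0.6066, -0.1028, 0.3799]
eef_rot: [-0.001, 0.915, 0.403, -0.001]
wrist_force: [0.1, -0.3, -0.4]
opening: 0.302
grasp_force: 0.0
```

>>> {"fn": "send_rows", "kwargs": {"commands": [[[0, 0, 0, 0, 0, -1], [0, 0, 0, 0, 0, -1], [0, 0, 0, 0, 0, -1], [0, 0, 0, 0, 0, -1], [0, 0, 0, 0, 0, -1], [0, 0, 0, 0, 0, -1], [0, 0, 0, 0, 0, -1], [0, 0, 0, 0, 0, -0.15]]]}}

```text
time_s: 47.37
eef_pos: [0.6066, -0.1028, 0.3801]
eef_rot: [-0.001, 0.717, 0.697, -0.001]
wrist_force: [-0.6, -0.6, 0.4]
opening: 0.302
grasp_force: 0.0
```

>>> {"fn": "send_rows", "kwargs": {"commands": [[[-0.9, -0.55, 0, 0, 0, 0], [-0.91, -0.55, 0, 0, 0, 0], [-0.91, -0.55, 0, 0, 0, 0], [-0.91, -0.55, 0, 0, 0, 0], [-0.91, -0.54, 0, 0, 0, 0], [-0.91, -0.54, 0, 0, 0, 0], [-0.9, -0.54, 0, 0, 0, 0], [-0.9, -0.54, 0, 0, 0, 0]]]}}

```text
time_s: 48.03
eef_pos: [0.4684, -0.3171, 0.3809]
eef_rot: [-0.001, 0.719, 0.695, 0.0]
wrist_force: [1.1, 0.3, -0.2]
opening: 0.304
grasp_force: 0.0
```

>>> {"fn": "send_rows", "kwargs": {"commands": [[[-0.9, -0.6, 0, 0, 0, 0], [0, 0, 0, 0, 0, 0], [0, 0, 0.6, 0, 0, 0], [0, 0, 0.9, 0, 0, 0], [0, 0, 0.9, 0, 0, 0], [0, 0, 0.6, 0, 0, 0], [0, 0, 0, 0, 0, 0], [0, 0, 0, 0, 0, 0]]]}}

```text
time_s: 48.7
eef_pos: [0.4505, -0.342, 0.2906]
eef_rot: [-0.002, 0.718, 0.696, 0.0]
wrist_force: [0.5, 0.2, 1.0]
opening: 0.301
grasp_force: 0.0
```

```bash
python3 - <<'E'
from h import *
p=imaging.camera("top");print(carrier(p)); C=cloud(p)
for y in(-.151,-.103):
    Q,r=rect(C,.075,.115,(.55,.67,y-.02,y+.02));print("slot strip",len(Q),r,np.percentile(Q[:,2],[1,50,99]).round(3) if len(Q) else 0)
Q,r=rect(C,.03,.065,(.38,.435,-.2,-.0));print("bar",len(Q),r,np.median(Q[:,2]) if len(Q) else 0)
E
```

```text
(array([ 0.55584686, -0.1052122 ]), np.float64(0.024486085102840484), (210.83074951171875, 215.93679809570312), 1056)
slot strip 261 ((607.764892578125, -150.79396057128906), (88.14274597167969, 9.895234107971191), 1.2207486629486084) [0.082 0.095 0.099]
slot strip 224 ((606.9405517578125, -103.27069854736328), (88.20626831054688, 8.306708335876465), 0.8958686590194702) [0.092 0.095 0.1  ]
bar 479 ((415.4642028808594, -100.27082061767578), (197.8044891357422, 16.223634719848633), 88.74585723876953) 0.0547445048041888
```

>>> {"fn": "send_rows", "kwargs": {"commands": [[[0, 0.05, 0.5, 0, 0, 0], [0, 0, 0.5, 0, 0, 0], [0, 0, 0.22, 0, 0, 0], [0, 0, 0, 0, 0, 0], [0, 0, 0, 0, 0, 0]]]}}

```text
time_s: 49.17
eef_pos: [0.4526, -0.3429, 0.2565]
eef_rot: [0.0, 0.718, 0.696, -0.0]
wrist_force: [1.2, 0.2, -0.0]
opening: 0.296
grasp_force: 0.0
```

>>> {"fn": "send_rows", "kwargs": {"commands": [[[0, 0, 0, 0, 0, 0], [0, 0, 0, 0, 0, 0], [0, 0, 0, 0, 0, 0], [0, 0, 0, 0, 0, 0], [0, 0, 0, 0, 0, 0]]], "jaw": 0.0}}

```text
time_s: 49.58
eef_pos: [0.4527, -0.3432, 0.257]
eef_rot: [0.001, 0.718, 0.696, -0.0]
wrist_force: [-1.5, 0.7, 6.3]
opening: 0.099
grasp_force: 62.1
```

>>> {"fn": "send_rows", "kwargs": {"commands": [[[0, 0, -0.4, 0, 0, 0], [0, 0, -0.6, 0, 0, 0], [0, 0, -0.8, 0, 0, 0], [0, 0, -0.8, 0, 0, 0], [0, 0, -0.8, 0, 0, 0], [0, 0, -0.6, 0, 0, 0], [0, 0, 0, 0, 0, 0]]]}}

```text
time_s: 50.17
eef_pos: [0.4531, -0.3435, 0.381]
eef_rot: [0.004, 0.718, 0.696, -0.0]
wrist_force: [0.9, -0.6, -0.2]
opening: 0.099
grasp_force: 61.3
```

>>> {"fn": "send_rows", "kwargs": {"commands": [[[0, 0, 0, 0, 0, 1], [0, 0, 0, 0, 0, 1], [0, 0, 0, 0, 0, 1], [0, 0, 0, 0, 0, 1], [0, 0, 0, 0, 0, 1], [0, 0, 0, 0, 0, 1], [0, 0, 0, 0, 0, 1], [0, 0, 0, 0, 0, 1]]]}}

```text
time_s: 50.83
eef_pos: [0.452, -0.3424, 0.3745]
eef_rot: [-0.001, 0.933, 0.359, -0.0]
wrist_force: [0.8, 0.2, -1.0]
opening: 0.093
grasp_force: 61.2
```

>>> {"fn": "send_rows", "kwargs": {"commands": [[[0, 0, 0, 0, 0, 1], [0, 0, 0, 0, 0, 1], [0, 0, 0, 0, 0, 1], [0, 0, 0, 0, 0, 1], [0, 0, 0, 0, 0, 1], [0, 0, 0, 0, 0, 1], [0, 0, 0, 0, 0, 1], [0, 0, 0, 0, 0, 0.15]]]}}

```text
time_s: 51.5
eef_pos: [0.452, -0.3424, 0.3745]
eef_rot: [-0.001, 1.0, 0.01, -0.001]
wrist_force: [0.2, 0.3, -1.0]
opening: 0.098
grasp_force: 61.2
```

>>> {"fn": "send_rows", "kwargs": {"commands": [[[0.49, -0.86, 0, 0, 0, 0], [0.49, -0.86, 0, 0, 0, 0], [0.49, -0.86, 0, 0, 0, 0], [0.49, -0.86, 0, 0, 0, 0], [0.49, -0.86, 0, 0, 0, 0], [0.48, -0.86, 0, 0, 0, 0], [0.48, -0.86, 0, 0, 0, 0], [0.48, -0.86, 0, 0, 0, 0]]]}}

```text
time_s: 52.17
eef_pos: [0.5641, -0.132, 0.3749]
eef_rot: [-0.0, 1.0, 0.014, -0.0]
wrist_force: [-0.1, -0.3, -0.7]
opening: 0.101
grasp_force: 61.2
```

>>> {"fn": "send_rows", "kwargs": {"commands": [[[0.48, -0.86, 0, 0, 0, 0], [0.48, -0.86, 0, 0, 0, 0], [0.5, -0.86, 0, 0, 0, 0], [0, 0, 0, 0, 0, 0], [0, 0, 0, 0, 0, 0], [0, 0, 0, 0, 0, 0]]]}}

```text
time_s: 52.67
eef_pos: [0.6054, -0.055, 0.3749]
eef_rot: [0.0, 1.0, 0.013, -0.001]
wrist_force: [-1.1, 0.1, -1.4]
opening: 0.097
grasp_force: 61.2
```

```bash
python3 -c "
from h import *
wirecheck()"
```

```text
tcp [ 0.6054 -0.055   0.3749] yaw 0.0268
plate 205 [-3.3 -1.1  1.1] end x 44.6
strip [[12.8, -5.6, 151.6], [28.9, -1.0, 152.9], [43.9, 3.9, 154.5]]
1959
315 [-49.8 -64.1] [-51.4 -62.3]
51 [27.2  7.5] [27.7  7.4]
44 [27.3 -7.7] [27.7 -7.6]
(array([ 0.55046259, -0.1073561 ]), np.float64(0.019589172681322063), (209.17845153808594, 215.12733459472656), 655)
```

The carrier has moved about 6 mm towards the robot; I measure again before inserting.

```bash
python3 - <<'E'
from h import *
p=imaging.camera("top");print(carrier(p),carrier(p,(.42,.675,-.228,.02)))
C=cloud(p)
for y in(-.151,-.103):
    Q,r=rect(C,.075,.115,(.54,.67,y-.02,y+.02));print(len(Q),r)
P,Rt=tcp();M=Rt.as_matrix();p=imaging.camera("wrist");C=cloud(p);T=(C-P)@M*1000
for zl in(.035,):
  m=(C[...,2]>.03)&(C[...,2]<.062)&(abs(T[...,1])<14)&(T[...,0]>-45)&(T[...,0]<60);L=T[m]
  k=fcluster(linkage(L[:,:2]),3,'distance')
  for i in set(k):
    s=L[k==i]
    if len(s)>10: print(len(s),((s.min(0)+s.max(0))/2).round(1),s.mean(0).round(1))
s=imaging.camera("side"); cv2.imwrite("pics/s8.png",cv2.resize(s["image"][150:390,200:440],None,fx=2.5,fy=2.5,interpolation=2))
E
```

```text
(array([ 0.55014343, -0.10715073]), np.float64(0.02168616236840727), (208.91433715820312, 214.9944305419922), 652) (array([ 0.55014343, -0.10715073]), np.float64(0.02168616236840727), (208.91433715820312, 214.9944305419922), 652)
21 ((554.1912841796875, -159.06246948242188), (34.723045349121094, 9.332764625549316), 28.093961715698242)
88 ((575.0232543945312, -103.73371887207031), (35.90842819213867, 8.370829582214355), 1.0914198160171509)
55 [ 27.2   6.6 332.9] [ 27.8   6.3 326.9]
56 [ 27.3  -8.3 332.8] [ 27.8  -8.3 327.4]
```

View pics/s8.png

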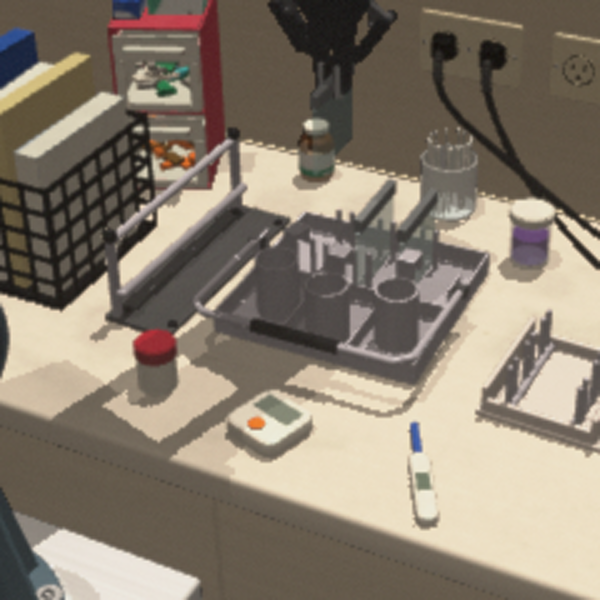

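>>> {"fn": "send_rows", "kwargs": {"commands": [[[-0.18, 0.025, 0.5, 0, 0, 0], [0, 0, 0.7, 0, 0, 0], [0, 0, 0.7, 0, 0, 0], [0, 0, 0.3, 0, 0, 0], [0, 0, 0, 0, 0, 0], [0, 0, 0, 0, 0, 0]]]}}

```text
time_s: 53.42
eef_pos: [0.6003, -0.0563, 0.3097]
eef_rot: [-0.0, 1.0, 0.012, -0.0]
wrist_force: [-0.0, 0.4, -0.5]
opening: 0.101
grasp_force: 61.2
```

```bash
python3 - <<'E'
from h import *
P,Rt=tcp();M=Rt.as_matrix();print(P.round(4));p=imaging.camera("wrist");C=cloud(p);T=(C-P)@M*1000
m=(C[...,2]>.03)&(C[...,2]<.06)&(abs(T[...,1])<14)&(T[...,0]>-45)&(T[...,0]<60);L=T[m]
k=fcluster(linkage(L[:,:2]),3,'distance')
for i in set(k):
    s=L[k==i]
    if len(s)>10: print(len(s),((s.min(0)+s.max(0))/2).round(1),s.mean(0).round(1))
m=(abs(T[...,1])<9)&(T[...,2]>200)&(T[...,2]<240)&(T[...,0]<50)&(T[...,0]>38); q=T[m]; print("plate",np.percentile(q[:,1],[5,50,95]).round(1))
cv2.imwrite("pics/w9.png",cv2.resize(p["image"][100:340,200:440],None,fx=2.4,fy=2.4))
E
```

```text
[ 0.6003 -0.0563  0.3097]
93 [ 32.2  -8.6 267.2] [ 32.8  -8.5 261.3]
93 [ 32.2   6.3 267.2] [ 32.8   6.1 261.3]
plate [-3.3 -1.1  1. ]
```

View pics/w9.png

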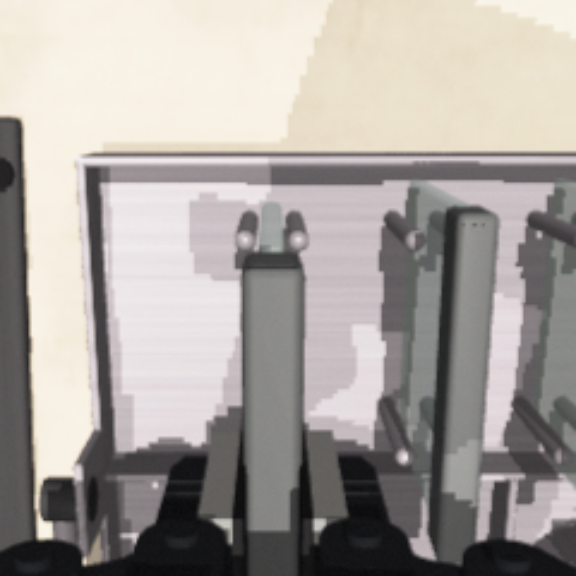

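The plate lies centred between the rear wire tops (245,240) and (298,240).

>>> {"fn": "send_rows", "kwargs": {"commands": [[[0, 0, 0.3, 0, 0, 0], [0, 0, 0.3, 0, 0, 0], [0, 0, 0.2, 0, 0, 0], [0, 0, 0.2, 0, 0, 0], [0, 0, 0, 0, 0, 0]]]}}

```text
time_s: 53.88
eef_pos: [0.5997, -0.0557, 0.2777]
eef_rot: [-0.0, 1.0, 0.012, -0.001]
wrist_force: [0.5, -0.3, -1.4]
opening: 0.104
grasp_force: 61.2
```

>>> {"fn": "send_rows", "kwargs": {"commands": [[[0, 0, 0.3, 0, 0, 0], [0, 0, 0.3, 0, 0, 0], [0, 0, 0.3, 0, 0, 0], [0, 0, 0.1, 0, 0, 0], [0, 0, 0.04, 0, 0, 0], [0, 0, 0, 0, 0, 0]]]}}

```text
time_s: 54.38
eef_pos: [0.6003, -0.0559, 0.2483]
eef_rot: [-0.0, 1.0, 0.012, -0.0]
wrist_force: [-1.6, 0.8, 3.0]
opening: 0.098
grasp_force: 61.7
```

>>> {"fn": "send_rows", "kwargs": {"commands": [[[0, 0, 0, 0, 0, 0], [0, 0, 0, 0, 0, 0], [0, 0, 0, 0, 0, 0], [0, 0, 0, 0, 0, 0]]], "jaw": 0.25}}

```text
time_s: 54.72
eef_pos: [0.6004, -0.0559, 0.2483]
eef_rot: [-0.0, 1.0, 0.012, 0.0]
wrist_force: [1.3, 0.2, 0.2]
opening: 0.251
grasp_force: 0.0
```

>>> {"fn": "send_rows", "kwargs": {"commands": [[[0, 0, -0.3, 0, 0, 0], [0, 0, -0.6, 0, 0, 0], [0, 0, -0.8, 0, 0, 0], [0, 0, -0.9, 0, 0, 0], [0, 0, -0.9, 0, 0, 0], [0, 0, -0.7, 0, 0, 0], [0, 0, -0.3, 0, 0, 0], [0, 0, 0, 0, 0, 0]]]}}

```text
time_s: 55.38
eef_pos: [0.601, -0.0561, 0.3868]
eef_rot: [0.001, 1.0, 0.012, 0.003]
wrist_force: [0.2, 0.6, 0.0]
opening: 0.243
grasp_force: 0.0
```

>>> {"fn": "send_rows", "kwargs": {"commands": [[[0, 0, 0, 0, 0, -1], [0, 0, 0, 0, 0, -1], [0, 0, 0, 0, 0, -1], [0, 0, 0, 0, 0, -1], [0, 0, 0, 0, 0, -1], [0, 0, 0, 0, 0, -1], [0, 0, 0, 0, 0, -1], [0, 0, 0, 0, 0, -1]]], "jaw": 0.3}}

```text
time_s: 56.05
eef_pos: [0.5998, -0.0558, 0.3812]
eef_rot: [-0.001, 0.915, 0.403, -0.001]
wrist_force: [1.1, 0.7, 0.2]
opening: 0.301
grasp_force: 0.0
```

>>> {"fn": "send_rows", "kwargs": {"commands": [[[0, 0, 0, 0, 0, -1], [0, 0, 0, 0, 0, -1], [0, 0, 0, 0, 0, -1], [0, 0, 0, 0, 0, -1], [0, 0, 0, 0, 0, -1], [0, 0, 0, 0, 0, -1], [0, 0, 0, 0, 0, -1], [0, 0, 0, 0, 0, -0.7]]]}}

```text
time_s: 56.72
eef_pos: [0.5998, -0.0558, 0.3812]
eef_rot: [-0.001, 0.697, 0.717, -0.001]
wrist_force: [-0.4, -0.3, -0.5]
opening: 0.302
grasp_force: 0.0
```

>>> {"fn": "send_rows", "kwargs": {"commands": [[[-0.5, -0.85, 0, 0, 0, 0], [-0.5, -0.85, 0, 0, 0, 0], [-0.3, -0.85, 0, 0, 0, 0], [-0.3, -0.85, 0, 0, 0, 0], [0, -0.85, 0, 0, 0, 0], [0, -0.85, 0, 0, 0, 0], [0, 0, 0, 0, 0, 0], [0, 0, 0, 0, 0, 0]]]}}

```text
time_s: 57.38
eef_pos: [0.4474, -0.1075, 0.3821]
eef_rot: [-0.001, 0.699, 0.715, -0.0]
wrist_force: [1.4, -0.4, -1.2]
opening: 0.298
grasp_force: 0.0
```

```bash
python3 - <<'E'
from h import *
P,Rt=tcp();print(P.round(4),Rt.as_matrix().round(3).tolist())
for n in("top","wrist"):
    p=imaging.camera(n);C=cloud(p)
    if n=="top": print(carrier(p,(.43,.675,-.23,.02)))
    Q,r=rect(C,.035,.065,(.37,.430,-.15,-.06));print(n,"bar",len(Q),r,np.percentile(Q[:,2],[2,50,98]).round(4) if len(Q) else 0)
    for y in(-.151,-.103,-.056):
        Q,r=rect(C,.085,.115,(.54,.67,y-.015,y+.015));print("strip",y,len(Q),np.round(r[0],1),np.round(r[1],1),np.percentile(Q[:,2],[1,50,99]).round(3) if len(Q) else 0)
E
```

```text
[ 0.4474 -0.1075  0.3821] [[-0.023, 1.0, -0.002], [1.0, 0.023, 0.001], [0.001, -0.002, -1.0]]
(array([ 0.55146161, -0.1068547 ]), np.float64(0.031742593620277336), (208.79258728027344, 216.31687927246094), 763)
top bar 0 ((0.0, 0.0), (0.0, 0.0), 0.0) 0
strip -0.151 263 [ 593.5 -153.7] [107.3  14.3] [0.085 0.095 0.099]
strip -0.103 238 [ 601.1 -104.2] [88.1 10.1] [0.09  0.095 0.099]
strip -0.056 242 [592.2 -56.4] [ 15.  104.2] [0.085 0.095 0.099]
wrist bar 1386 ((410.2829895019531, -105.35397338867188), (13.09167766571045, 89.46910095214844), 1.427668571472168) [0.0509 0.0558 0.0578]
strip -0.151 1691 [ 593.2 -151.3] [107.7  17.3] [0.085 0.095 0.097]
strip -0.103 1750 [ 601.  -102.1] [90.4 10.6] [0.086 0.095 0.097]
strip -0.056 1781 [591.9 -53.5] [ 17.7 104.9] [0.086 0.095 0.097]
```

>>> {"fn": "send_rows", "kwargs": {"commands": [[[0, -0.62, 0, 0, 0, 0], [0, -0.62, 0, 0, 0, 0], [0, 0, 0.9, 0, 0, 0], [0, 0, 0.9, 0, 0, 0], [0, 0, 0.9, 0, 0, 0], [0, 0, 0.9, 0, 0, 0], [0, 0, 0.9, 0, 0, 0], [0, 0, 0.6, 0, 0, 0]]]}}

```text
time_s: 58.15
eef_pos: [0.4113, -0.108, 0.2277]
eef_rot: [-0.001, 0.698, 0.716, -0.0]
wrist_force: [0.2, -0.0, 1.1]
opening: 0.301
grasp_force: 0.0
```

>>> {"fn": "send_rows", "kwargs": {"commands": [[[0, 0, 0.4, 0, 0, 0], [0, 0, 0.4, 0, 0, 0], [0, 0, 0, 0, 0, 0], [0, 0, 0, 0, 0, 0]]]}}

```text
time_s: 58.48
eef_pos: [0.4116, -0.1083, 0.2056]
eef_rot: [-0.001, 0.698, 0.716, -0.0]
wrist_force: [1.1, 1.1, -0.6]
opening: 0.299
grasp_force: 0.0
```

>>> {"fn": "send_rows", "kwargs": {"commands": [[[0, 0, 0, 0, 0, 0], [0, 0, 0, 0, 0, 0], [0, 0, 0, 0, 0, 0], [0, 0, 0, 0, 0, 0], [0, 0, 0, 0, 0, 0]]], "jaw": 0.0}}

```text
time_s: 58.9
eef_pos: [0.4112, -0.1084, 0.2066]
eef_rot: [-0.0, 0.698, 0.716, -0.0]
wrist_force: [-4.1, 0.2, 0.2]
opening: 0.13
grasp_force: 58.6
```

>>> {"fn": "send_rows", "kwargs": {"commands": [[[0, 0.05, -0.42, 0, 0, 0], [0, 0.05, -0.44, 0, 0, 0], [0, 0.13, -0.42, 0, 0, 0], [0, 0.13, -0.42, 0, 0, 0], [0, 0.21, -0.39, 0, 0, 0], [0, 0.21, -0.39, 0, 0, 0], [0, 0.28, -0.34, 0, 0, 0], [0, 0.28, -0.34, 0, 0, 0]]]}}

```text
time_s: 59.57
eef_pos: [0.4498, -0.1073, 0.3013]
eef_rot: [-0.003, 0.698, 0.716, -0.003]
wrist_force: [-14.7, -1.9, 7.2]
opening: 0.122
grasp_force: 58.5
```

>>> {"fn": "send_rows", "kwargs": {"commands": [[[0, 0.33, -0.29, 0, 0, 0], [0, 0.33, -0.29, 0, 0, 0], [0, 0.39, -0.22, 0, 0, 0], [0, 0.39, -0.22, 0, 0, 0], [0, 0.42, -0.14, 0, 0, 0], [0, 0.42, -0.14, 0, 0, 0], [0, 0.44, -0.06, 0, 0, 0], [0, 0.44, -0.06, 0, 0, 0]]]}}

```text
time_s: 60.23
eef_pos: [0.5469, -0.1052, 0.3453]
eef_rot: [0.001, 0.699, 0.716, 0.0]
wrist_force: [-4.5, -1.4, -2.5]
opening: 0.128
grasp_force: 59.6
```

>>> {"fn": "send_rows", "kwargs": {"commands": [[[0, 0.15, 0, 0, 0, 0], [0, 0, 0, 0, 0, 0], [0, 0, 0, 0, 0, 0]]]}}

```text
time_s: 60.48
eef_pos: [0.5519, -0.105, 0.3457]
eef_rot: [0.002, 0.698, 0.716, 0.001]
wrist_force: [-0.3, 1.3, 6.2]
opening: 0.126
grasp_force: 60.0
```

```bash
python3 - <<'E'
from h import *
P,Rt=tcp();print(P.round(4))
p=imaging.camera("top");print(carrier(p,(.43,.675,-.23,.02)))
C=cloud(p)
for y in(-.151,-.103,-.056):
    Q,r=rect(C,.085,.115,(.56,.67,y-.015,y+.015));print("strip",y,len(Q),np.percentile(Q,[1,50,99],0).round(3).tolist() if len(Q) else 0)
E
```

```text
[ 0.5519 -0.105   0.3457]
(array([ 0.55055859, -0.10456298]), np.float64(0.017641715328255606), (209.0052947998047, 214.1875), 421)
strip -0.151 0 0
strip -0.103 1 [[0.645, -0.099, 0.091], [0.645, -0.099, 0.091], [0.645, -0.099, 0.091]]
strip -0.056 1 [[0.644, -0.051, 0.094], [0.644, -0.051, 0.094], [0.644, -0.051, 0.094]]
```

>>> {"fn": "send_rows", "kwargs": {"commands": [[[0, 0, 0, 0, 0, 0], [0, 0, 0, 0, 0, 0], [0, 0, 0, 0, 0, 0], [0, 0, 0, 0, 0, 0]]], "jaw": 0.35}}

```text
time_s: 60.87
eef_pos: [0.5508, -0.1051, 0.3437]
eef_rot: [0.0, 0.699, 0.715, 0.0]
wrist_force: [0.2, -0.4, -1.0]
opening: 0.348
grasp_force: 0.0
```

>>> {"fn": "send_rows", "kwargs": {"commands": [[[0, 0, -0.3, 0, 0, 0], [0, 0, -0.6, 0, 0, 0], [0, 0, -0.8, 0, 0, 0], [0, 0, -0.8, 0, 0, 0], [0, 0, -0.8, 0, 0, 0], [-0.8, -0.5, 0, 0, 0, 0], [-1, -0.6, 0, 0, 0, 0], [-1, -0.6, 0, 0, 0, 0]]]}}

```text
time_s: 61.53
eef_pos: [0.5014, -0.1906, 0.4442]
eef_rot: [0.001, 0.698, 0.716, 0.0]
wrist_force: [0.5, -0.3, -1.0]
opening: 0.349
grasp_force: 0.0
```

>>> {"fn": "send_rows", "kwargs": {"commands": [[[-1, -0.6, 0, 0, 0, 0], [-1, -0.6, 0, 0, 0, 0], [-1, -0.6, 0, 0, 0, 0], [-1, -0.6, 0, 0, 0, 0], [-1, -0.6, 0, 0, 0, 0], [-0.8, -0.4, 0, 0, 0, 0], [0, 0, 0, 0, 0, 0], [0, 0, 0, 0, 0, 0]]]}}

```text
time_s: 62.2
eef_pos: [0.4032, -0.3679, 0.4432]
eef_rot: [0.0, 0.7, 0.714, 0.0]
wrist_force: [-0.2, 0.9, -0.1]
opening: 0.35
grasp_force: 0.0
```

```bash
python3 - <<'E'
from h import *
P,Rt=tcp();print(P.round(4))
p=imaging.camera("top");print(carrier(p,(.43,.675,-.23,.02)))
C=cloud(p); cv2.imwrite("pics/t10.png",p["image"])
Q,r=rect(C,.17,.2,(.5,.62,-.25,.05));print("bar",len(Q),r,Q[:,2].max() if len(Q) else 0)
for y in(-.151,-.103,-.056):
    Q,r=rect(C,.085,.105,(.565,.67,y-.015,y+.015));print("strip",y,len(Q),np.percentile(Q,[1,50,99],0).round(3).tolist() if len(Q) else 0)
s=imaging.camera("side")
a=p["image"][130:320,240:440];b=s["image"][160:360,210:410]
cv2.imwrite("pics/f.png",np.hstack([cv2.resize(a,(400,380)),cv2.resize(b,(400,380))]))
E
```

```text
[ 0.4032 -0.3679  0.4432]
(array([ 0.55071136, -0.10614484]), np.float64(0.023940363864185816), (209.97254943847656, 216.31175231933594), 978)
bar 692 ((552.4898681640625, -105.87833404541016), (11.047314643859863, 234.78541564941406), 1.0399200916290283) 0.1960765262000267
strip -0.151 248 [[0.566, -0.157, 0.087], [0.606, -0.152, 0.095], [0.648, -0.147, 0.099]]
strip -0.103 231 [[0.566, -0.11, 0.086], [0.609, -0.105, 0.095], [0.647, -0.099, 0.1]]
strip -0.056 198 [[0.566, -0.06, 0.091], [0.605, -0.056, 0.095], [0.644, -0.051, 0.099]]
```

View pics/f.png

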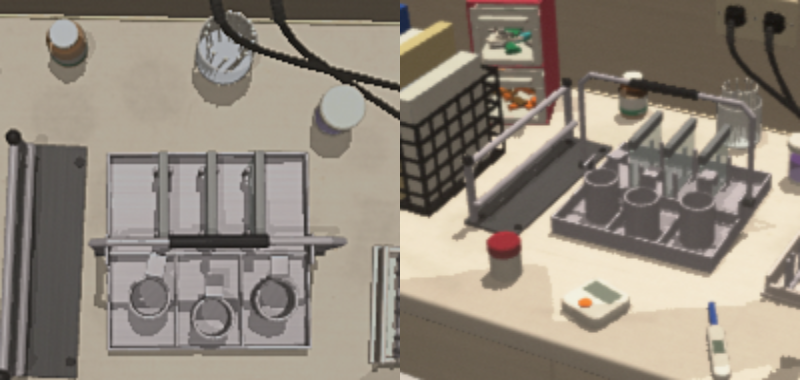

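The final view shows the handle upright (218,240), three pots upright in the front compartments (150,295; 210,315; 272,297), and three plates fully down in the slots (top edges at z = 95 mm). The bottle and swab pot are where they were.

```bash
python3 -c "
from h import *
print(ctrl.hand_in())"
```

```text
the job is handed in; nothing more can be done
None
```

The job is handed in: three pots stand in the front compartments, three plates are fully down in the slots, the handle is upright (about 1.58 rad measured), and the bottle and swab pot were not touched.

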